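# Pack the test kit case in layers and click the upper tray home

### The arm

A 7-joint arm with a two-finger parallel gripper is mounted at the origin on the work surface. World frame = base frame: x ahead of the robot, y to its left, z up, the work surface at z = 0. Lengths are in m, angles in degrees, forces in N, time in s.
With the tool pointing down it reaches from about 0.4 to 0.875 m from the base axis. Payload 19.3 kg.
Tool frame: the origin (TCP) lies at the very end of the fingers, on their centre line; the grasp point (between the pads) lies 19 mm behind it (ctrl.grasp_offset is the distance from the TCP to the grasp point, in m); z points along the fingers, x is the direction in which the jaws open and shut, and the axes are right-handed (so a half turn about z gives the same grasp; the last joint's range is limited). The gripper opens to 85 mm and grips with 20 to 120 N. Pads are 22 mm wide; open, the fingers measure 114 mm over their backs; the gripper's body (76 mm by 85 mm) begins 54 mm behind the grasp point. The pads swing forward as they close: fully open they stand 13 mm farther back than shut.
Start: joints at [-73.98, 29.874, -2.08, 91.645, 1.215, 58.505, -6.463], TCP at [0.214, 0.587, 0.231] pointing down, gripper open.
Joint ranges: [-166.77, 166.77], [-17.47, 122.26], [-85.68, 81.53], [9.62, 139.38], [-72.42, 252.41], [9.2, 110.78], [-144.41, 144.41]. Speed limits (degrees/s): [108.29, 108.29, 136.94, 136.94, 172.46, 172.46, 172.46].

### API

Orientations are given as [roll, pitch, yaw] about the fixed x, y, z axes, in that order (R = Rz(yaw) Ry(pitch) Rx(roll)).
In Python, from workcell import ctrl gives the robot as it stands. The module is installed in compiled form; this text tells all that it offers.
- The arm moves only by the shell command python3 -m inch 'ROWS'. ROWS is JSON, a list of rows, each a list of 7 numbers: the turn, a rotation vector about the tool's x, y, z in rad, then the shift along the tool's x, y, z in m, then the opening, from 0 (shut) to 1 (fully open). In form: [[ax, ay, az, x, y, z, gripper], ...]. A call has 1 to 8 rows; each row shifts and turns the commanded pose from where the row before left it, along the tool's axes as they then stand; what a row does not reach is not made up. A row lasts 1/10 s, in which the tool goes at most 50 mm and 8.59 degrees, less where a joint would pass 70% of its speed; a pose out of reach is approached as far as the arm can. A call is refused whole if a number of a shift passes 0.05 or a number of a turn 0.15, either way. A call with a gripper value outside its range is refused whole. The fingers move at their own pace and stop on an object; the grip force is fixed at half the most. Time passes only in rows, so rows that do not move let the fingers close. It gives the time, the measured TCP pose, the force and the opening at its end, in the units of the state.
- ctrl.sense(): the state, without advancing time (a new reading comes with each control period).
- ctrl.capture(name): name is "scene" or "top" or "wrist"; returns the picture (400x640x3 uint8, red, green, blue); there is no depth.
- ctrl.camera_params(name): a dict with "fx", "fy", "cx", "cy" (pixels), "distortion" ([k1, k2, p1, p2, k3] as OpenCV has them; the pictures are not rectified), "world_from_camera" (4x4, takes a point from camera to world coordinates); the wrist camera has in their place "tool_from_camera" (4x4, takes a point from camera to tool coordinates, whose origin is the TCP and whose axes are the tool frame's). Camera axes: x right, y up, looking along -z (the intrinsics and any distortion apply to the point x, -y, -z); pixel columns grow to the right and rows downward; lengths in m; the calibration is good to about 2 mm. A picture is of the moment at which its call begins: read the wrist's pose just before it. camera_params takes no time and is no camera call.
- ctrl.close_job(): hands the job in, once; it reports no verdict.
Trained networks look in the newest picture that a camera, given by its name, has taken for a name from the list of things; names that differ only in an ending like _2 or _b are one class to them, and where a whole thing is asked for, a point or a joint stands for the part that bears it (a point fixed in the world has none). Each returns a list of dicts, best first, with "conf" (0 to 1); they miss things now and then, are a little off and sometimes report something else, mostly with a low value. They report only what shows in the picture. A call takes as long as a camera call.
- ctrl.spot_in(camera, target): "bbox" ([left, top, right, bottom] in pixels, round what is visible of it).
The state is a dict: "clock": time; "joint_positions": joint angles; "joint_velocities": joint speeds; "effort": joint torques, N m; "tcp_pos": TCP position; "orientation": TCP orientation; "wrist_force": force on the tool from outside, world axes, zero at the start; "wrist_torque": the same for the moment, N m; "gripper_width": finger opening in m.
Only numpy, scipy, OpenCV 4.12 (cv2) and the standard library are available. Lean on these libraries where they do the work, as an engineer would, in place of code of your own. Each camera call takes 0.05 s, during which the arm holds its last target.

### The job

Pack the grey kit case: first lay the white cassette in the white pocket and the yellow-capped tube in the yellow pocket, both fully down. Then put the cream tray in on top of them: tuck its blue edge under the case's blue lip with the tray tilted, and push the opposite, orange-marked edge down until it clicks under the orange sprung catch, so that the tray lies flat, and let go. Leave everything else on the bench where it is.

Things in the scene. Friction and masses are not known exactly. Their poses are not given: they have to be found in the camera images.
- case: Open grey kit case fixed to the bench, 184 x 176 mm (x, y). Origin: centre of its underside, z up; mm in its frame: inner floor z 4, inside x -81..81, y -82..82; side walls 6 thick, up to z 56. Ledge at each end (x -81..-63 and 63..81), top z 46: the tray lies on these, over the pockets. Blue lip at the -x end, orange catch at the +x end (wall there up to z 52).
- case_lip (a point): Middle of the free lower edge of the case's blue lip: x -67, y 0, z 61 in the case frame. The lip is 6 mm thick (top z 67), spans the full width and overhangs the inside by 14 mm, from the end wall at x -81; 15 mm free between it and the ledge below. A tray held flat cannot get under it; tilted 10 to 15 degrees, blue edge low, it can.
- catch_tip (a point): Lower tip of the orange sprung catch, a wedge 50 mm wide (y), at x 76, y 0, z 57 in the case frame when at rest. Its ramp rises from there to x 82, z 73; thumb tab behind up to z 74. It slides back (+x) up to 10 mm and springs back by itself; pushing the tray's edge down the ramp takes about 8 to 15 N. Grey cheeks beside it reach z 70 (x 83..93).
- pocket_white (a point): Centre of the white pocket's floor (x 0, y -33, z 4 in the case frame), for the cassette: 109 x 53 mm inside (x, y), framed by ribs 4 mm thick and 10 mm high. Axes as the case.
- pocket_yellow (a point): Centre of the yellow pocket's floor (x 0, y 36, z 4 in the case frame), for the tube: 119 x 47 mm inside (x, y), framed by ribs 4 mm thick and 10 mm high. Axes as the case.
- cassette_mid (a point): White reagent cassette with a blue top, plain box 96 x 44 x 38 mm (x, y, z), about 0.14 kg, lying on the bench. Point: its centre; x along its length, z up. Seated when its centre is at z 23 in the case frame. Either end may point to the lip.
- tube_mid (a point): Clear transport tube lying down: round body 34 mm across, 74 mm long, between a square yellow cap and a square white foot, each 38 x 38 mm; overall 104 mm long (x from -52 to 52), about 0.10 kg. Point: its centre, 19 mm above its underside; x along its length towards the yellow cap, z up. Seated when its centre is at z 23 in the case frame. Either end may point to the lip.
- tray_grip (a point): Cream upper tray: a flat plate 160 x 154 x 8 mm (x, y, z), about 0.26 kg, lying on the bench, with a black upright grip bar in the middle of its top, 16 mm thick (x), 70 mm long (y), 38 mm high. Point: the centre of the bar, 27 mm above the plate's underside; x runs from the blue edge to the orange-marked edge, z up. An orange patch on the plate (centre 62 mm along +x) shows where to push it down. It overlaps both pockets, so it goes in last.
- tray_nose (a point): Middle of the tray's blue edge, on the underside of the plate (80 mm along -x from the bar). Packed: at x -81..-79, z 46 in the case frame, under the lip.
- tray_heel (a point): Middle of the tray's orange-marked edge, on the underside of the plate (80 mm along +x from the bar). Packed: at z 46 in the case frame, under the catch.
- rack_mid (a point): Bystander: cream tube rack with capped tubes, 90 x 190 mm, 96 mm tall. Point: its middle, 22 mm up.
- wash_mid (a point): Bystander: white round bottle, 60 mm across, 140 mm tall. Point: its middle.
- marker_mid (a point): Bystander: marker pen with a green cap, 136 mm long, 18 mm thick. Point: its middle.
- tape_mid (a point): Bystander: yellow tape roll lying flat, 70 mm across, 19 mm high. Point: its middle.
- mouse_mid (a point): Bystander: cream computer mouse, 105 x 60 x 33 mm, on a dark pad. Point: its middle.

How it is judged:
By the outcome, as a careful person would: the job done as asked, in the order asked, and still so for the second after the job is handed in, with the robot touching nothing.
It also fails if it takes over 72 s, if anything falls off the work surface, if the arm or the gripper's body presses on something with over 40 N, if the wrist force passes 120 N, or if a joint passes its speed limit or range.

## Working session

There is one attempt and no reset: what is moved stays moved. The work goes in short steps, Python scripts to look and compute and a shell command to move; the robot and the scene stay as the last step left them, time stands still between calls to the robot, and variables do not carry over. Pictures are saved under pics/ and viewed, and the job is handed in when it is done.

```bash
mkdir -p pics; ls; cat > h.py <<'E'
from workcell import ctrl
import numpy as np, cv2
from scipy.spatial.transform import Rotation as R
def cam(name):
    p=ctrl.camera_params(name)
    K=np.array([[p['fx'],0,p['cx']],[0,p['fy'],p['cy']],[0,0,1]]);d=np.array(p['distortion'],float)
    if 'world_from_camera' in p: T=np.array(p['world_from_camera'])
    else:
        s=ctrl.sense();W=np.eye(4);W[:3,:3]=R.from_euler('xyz',s['orientation'],degrees=True).as_matrix();W[:3,3]=s['tcp_pos']
        T=W@np.array(p['tool_from_camera'])
    return K,d,T
def ray(name,px,z,c=None):
    K,d,T=c or cam(name)
    u=cv2.undistortPoints(np.array(px,float).reshape(-1,1,2),K,d).reshape(-1,2)
    v=np.c_[u[:,0],-u[:,1],-np.ones(len(u))]@T[:3,:3].T
    o=T[:3,3]
    return o+v*((np.asarray(z)-o[2])/v[:,2])[:,None]
def proj(name,P,c=None):
    K,d,T=c or cam(name)
    q=(np.atleast_2d(P)-T[:3,3])@T[:3,:3]
    q=q*[1,-1,-1]
    return cv2.projectPoints(q.reshape(-1,1,3),np.zeros(3),np.zeros(3),K,d)[0].reshape(-1,2)
def snap(name,fn):
    im=ctrl.capture(name);cv2.imwrite('pics/'+fn,im[:,:,::-1]);return im
E
python3 - <<'E'
from h import *
snap('top','top0.png');snap('scene','scene0.png')
for n in ['case','cassette_mid','tube_mid','tray_grip','case_lip','catch_tip']:
    r=ctrl.spot_in('top',n);print(n,[( [round(x) for x in q['bbox']],round(q['conf'],2)) for q in r[:2]])
print(ctrl.sense()); print(ctrl.grasp_offset)
for c in ['top','scene']:
    print(np.round(cam(c)[2],3).tolist(),ctrl.camera_params(c)['distortion'],ctrl.camera_params(c)['fx'])
print(ctrl.camera_params('wrist'))
E
```

```text
pics
case [([165, 191, 237, 262], 0.7), ([430, 194, 456, 230], 0.57)]
cassette_mid [([376, 196, 410, 219], 0.9)]
tube_mid [([367, 245, 403, 266], 0.81)]
tray_grip [([256, 201, 314, 260], 0.62)]
case_lip [([169, 194, 236, 261], 0.79)]
catch_tip [([199, 191, 214, 203], 0.43)]
{'clock': 0.4, 'joint_positions': array([-73.98134552,  29.88073172,  -2.08170128,  91.64765219,
         1.21441309,  58.50405213,  -6.46397339]), 'joint_velocities': array([ 0.07364608, -0.04935028,  0.01258062, -0.16237132, -0.05767425,
       -0.01011825,  0.00543847]), 'effort': array([-1.63515706e-03, -9.26051116e+01,  1.97714858e+00, -3.69892788e+01,
        1.80365425e-02,  3.52777606e-03,  3.26917552e-05]), 'tcp_pos': array([0.21417236, 0.58711089, 0.23119827]), 'orientation': array([-1.79999617e+02,  1.04568447e-02,  6.99572506e+01]), 'wrist_force': array([ 0.92249895,  0.27349119, -0.80008049]), 'wrist_torque': array([-0.04629985,  0.00387658, -0.00913038]), 'gripper_width': 0.08533633862073392}
0.0187
[[0.019, 0.99, -0.142, 0.387], [-1.0, 0.019, -0.004, -0.101], [-0.001, 0.142, 0.99, 1.609], [0.0, 0.0, 0.0, 1.0]] [-0.08935203  0.          0.          0.          0.        ] 519.9023217870719
[[-0.502, -0.698, 0.51, 1.213], [0.865, -0.407, 0.294, 0.284], [0.002, 0.589, 0.808, 1.036], [0.0, 0.0, 0.0, 1.0]] [0.04095669 0.         0.         0.         0.        ] 482.3318178216455
{'fx': 287.1174129398447, 'fy': 287.1174129398447, 'cx': 324.0418991082749, 'cy': 204.27576097572134, 'distortion': array([-0.01043257,  0.        ,  0.        ,  0.        ,  0.        ]), 'tool_from_camera': array([[ 9.99998807e-01,  3.26369597e-04, -1.51000151e-03,
         3.63380171e-04],
       [-1.10787350e-04, -9.59763140e-01, -2.80810797e-01,
        -7.14061872e-02],
       [-1.54089190e-03,  2.80810629e-01, -9.59761958e-01,
        -1.43935617e-01],
       [ 0.00000000e+00,  0.00000000e+00,  0.00000000e+00,
         1.00000000e+00]])}
```

View pics/top0.png

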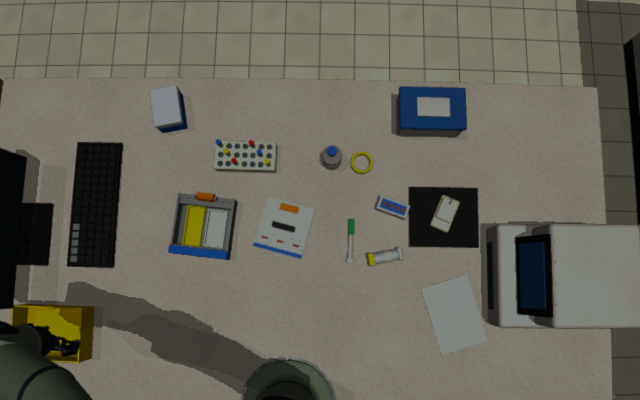

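View pics/scene0.png

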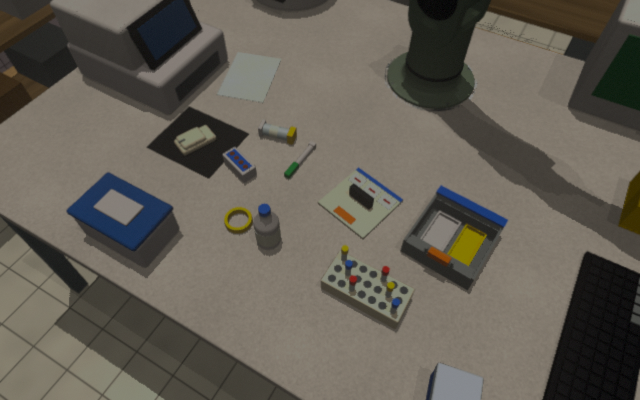

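The top view shows the case at about (203,227), lip at the bottom and catch at the top, with the yellow pocket on the left. The tray is at (284,227), the cassette at (393,207) and the tube at (385,256) with its cap on the left. I'll zoom in to get coarse poses.

```bash
python3 - <<'E'
import cv2
im=cv2.imread('pics/top0.png')
cv2.imwrite('pics/a.png',cv2.resize(im[180:275,160:325],None,fx=4.8,fy=4.8,interpolation=cv2.INTER_CUBIC))
cv2.imwrite('pics/b.png',cv2.resize(im[185:275,335:475],None,fx=5.5,fy=5.5,interpolation=cv2.INTER_CUBIC))
E
```

```text
(no output)
```

View pics/a.png

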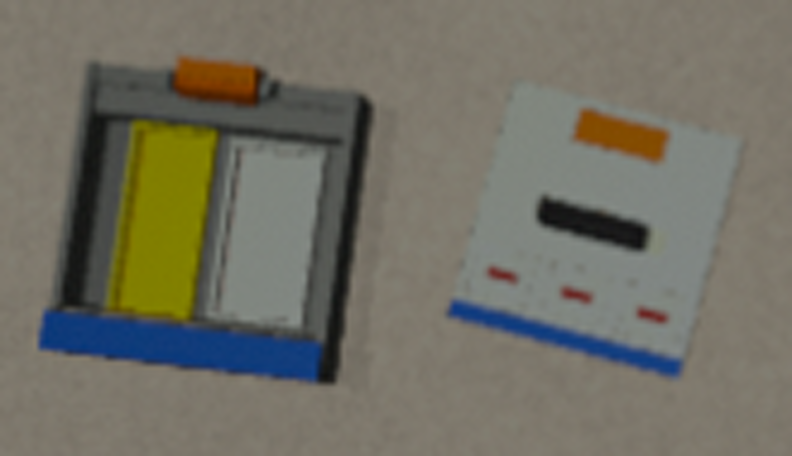

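View pics/b.png

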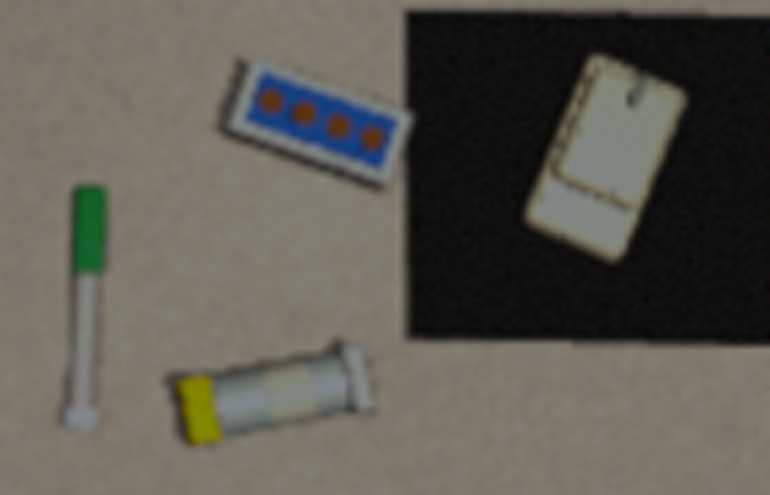

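```bash
cat > fit.py <<'E'
from h import *
from scipy.optimize import least_squares
def fit(name,px,P,c=None,x0=(0.5,0,0)):
    P=np.array(P,float)/1000;px=np.array(px,float)
    c=c or cam(name)
    def f(v):
        Q=P.copy();Q[:,:2]=P[:,:2]@np.array([[np.cos(v[2]),np.sin(v[2])],[-np.sin(v[2]),np.cos(v[2])]])+v[:2]
        return (proj(name,Q,c)-px).ravel()
    r=least_squares(f,x0,x_scale=[.1,.1,.1],loss='soft_l1');
    return r.x[:2],np.degrees(r.x[2]),np.round(f(r.x).reshape(-1,2),1).tolist()
E
python3 - <<'E'
from fit import *
A=lambda l:[((u+.5)/4.8-.5+160,(v+.5)/4.8-.5+180) for u,v in l]
B=lambda l:[((u+.5)/5.5-.5+335,(v+.5)/5.5-.5+185) for u,v in l]
print('case',fit('top',A([(45,312),(322,345),(40,348),(318,381),(370,100),(90,63)]),[(-67,88,67),(-67,-88,67),(-92,88,67),(-92,-88,67),(92,-88,56),(92,88,56)]))
print('tray',fit('top',A([(517,85),(742,140),(447,318),(680,375)]),[(80,77,8),(80,-77,8),(-80,77,8),(-80,-77,8)]))
print('cass',fit('top',B([(245,62),(412,112),(388,185),(232,128)]),[(-48,22,38),(48,22,38),(48,-22,38),(-48,-22,38)],x0=(.5,-.3,-1.8)))
print('tube',fit('top',B([(180,378),(212,374),(220,440),(190,443),(360,345),(374,408)]),[(52,-19,38),(37,-19,38),(37,19,38),(52,19,38),(-52,-19,38),(-52,19,38)],x0=(.4,-.3,1.6)))
E
```

```text
case (array([0.52956979, 0.26760909]), np.float64(-6.0825433882038915), [[0.2, -0.5], [0.3, 0.2], [-0.1, 0.3], [-0.1, 1.1], [-1.2, -0.8], [0.4, -0.2]])
tray (array([0.53531555, 0.02506357]), np.float64(-13.450479594319063), [[-0.6, -1.0], [0.3, -0.2], [0.2, 0.2], [-0.0, 1.0]])
cass (array([ 0.60159212, -0.30706387]), np.float64(-107.05066366306107), [[0.5, -0.8], [0.1, -0.2], [0.3, 0.2], [-1.4, 0.8]])
tube (array([ 0.4507031 , -0.28493782]), np.float64(101.53677986894373), [[-0.3, -0.2], [-1.3, -0.4], [-0.3, 0.1], [0.3, 0.5], [0.7, -0.5], [0.6, 0.5]])
```

```bash
python3 -m inch '[[0,0,0,-0.021,0.045,0,1],[0,0,0,-0.021,0.045,0,1],[0,0,0,-0.021,0.045,0,1],[0,0,0,-0.021,0.045,0,1],[0,0,0,-0.021,0.045,0,1],[0,0,0,-0.021,0.045,0,1],[0,0,0,-0.021,0.045,0,1],[0,0,0,-0.021,0.045,0,1]]'
```

```text
clock: 1.2
tcp_pos: [0.496, 0.3043, 0.2315]
orientation: [180.0, -0.0, 70.0]
wrist_force: [-0.0, 0.7, -0.2]
gripper_width: 0.085
```

```bash
python3 -m inch '[[0,0,0,0,0,-0.02,1],[0,0,0,0,0,0,1]]'; cat > look.py <<'E'
import sys
from h import *
s=ctrl.sense();snap('wrist',sys.argv[1]+'.png')
import json
c=cam('wrist');np.savez('pics/'+sys.argv[1]+'.npz',K=c[0],d=c[1],T=c[2])
print(s['clock'],np.round(s['tcp_pos'],4),np.round(s['orientation'],2))
im=cv2.imread('pics/'+sys.argv[1]+'.png')
cv2.imwrite('pics/'+sys.argv[1]+'_v.png',cv2.resize(im,(800,500),interpolation=cv2.INTER_CUBIC))
E
python3 look.py case1
```

```text
clock: 1.4
tcp_pos: [0.4965, 0.3051, 0.2531]
orientation: [179.9, -0.1, 69.8]
wrist_force: [0.4, 0.2, -0.4]
gripper_width: 0.0855
1.4 [0.4965 0.3051 0.2531] [ 1.7991e+02 -1.2000e-01  6.9790e+01]
```

View pics/case1_v.png

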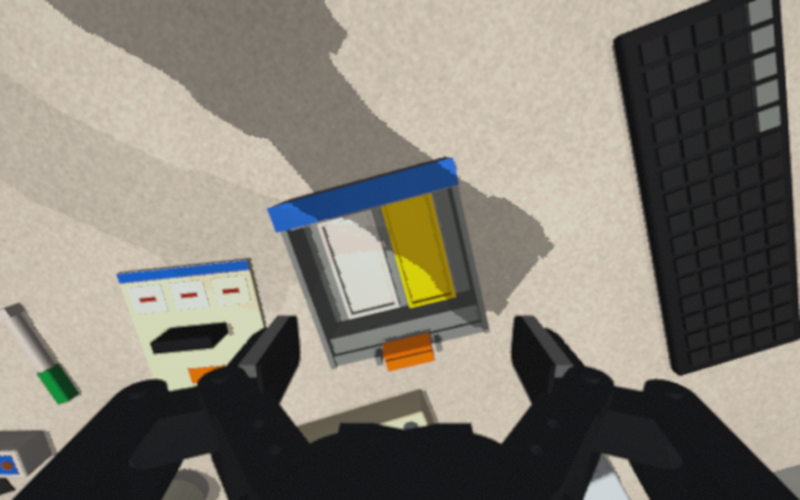

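The whole case is in view, with the lip running from (270,210) to (455,165) and the catch at (408,350) in the enlarged image. I'll zoom in to take corner pixels.

```bash
python3 - <<'E'
import cv2
im=cv2.imread('pics/case1.png')
cv2.imwrite('pics/c.png',cv2.resize(im[120:305,205:400],None,fx=3.2,fy=3.2,interpolation=cv2.INTER_CUBIC))
E
```

```text
(no output)
```

View pics/c.png

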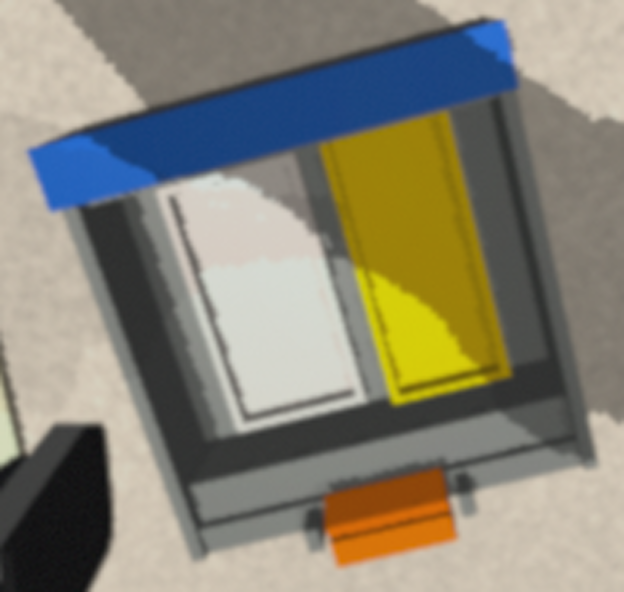

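```bash
python3 - <<'E'
from fit import *
z=np.load('pics/case1.npz');c=(z['K'],z['d'],z['T'])
A=lambda l:[((u+.5)/3.2-.5+205,(v+.5)/3.2-.5+120) for u,v in l]
pts=[(517,85),(50,210),(30,150),(507,22),(197,560),(592,463),(240,428),(365,400),(395,405),(511,377)]
P=[(-67,88,67),(-67,-88,67),(-92,-88,67),(-92,88,67),(92,-88,56),(92,88,56),(58.5,-63.5,14),(58.5,-2.5,14),(63.5,8.5,14),(63.5,63.5,14)]
print(fit('wrist',A(pts),P,c))
i=[0,1,2,3,6,7,8,9]
print(fit('wrist',A([pts[k] for k in i]),[P[k] for k in i],c))
E
```

```text
(array([0.53123672, 0.2737462 ]), np.float64(-5.277754739647238), [[1.1, 0.6], [0.3, 0.6], [-1.1, -1.2], [-0.6, -1.9], [-1.4, -0.1], [2.3, 0.3], [-0.5, 1.4], [0.7, 0.3], [-0.4, 0.0], [0.4, -0.3]])
(array([0.5312541 , 0.27375412]), np.float64(-5.367632702535687), [[1.3, 0.7], [0.4, 0.5], [-1.0, -1.3], [-0.4, -1.8], [-0.6, 1.4], [0.7, 0.4], [-0.5, 0.1], [0.3, -0.2]])
```

```bash
python3 look.py case2; python3 - <<'E'
from fit import *
z=np.load('pics/case1.npz');c=(z['K'],z['d'],z['T'])
print(ray('wrist',[(94.4,220),(200,208)],[.008,.008],c))
A=lambda l:[((u+.5)/4.8-.5+160,(v+.5)/4.8-.5+180) for u,v in l]
print(ray('top',A([(680,375),(447,318)]),[.008,.008]))
print(z['T'])
a=cv2.imread('pics/case1.png').astype(int);b=cv2.imread('pics/case2.png').astype(int);print(abs(a-b).mean())
im=cv2.imread('pics/case2.png')
def draw(xy,yaw,col,im,cc,name):
  P=np.array([(-67,88,67),(-67,-88,67),(-92,-88,67),(-92,88,67)])/1e3
  Pw=np.array([(92,-88,56),(92,88,52),(81,82,52),(81,-82,52)])/1e3
  Pr=np.array([(58.5,-63.5,14),(58.5,-2.5,14),(-58.5,-2.5,14),(-58.5,-63.5,14)])/1e3
  Py=np.array([(63.5,8.5,14),(63.5,63.5,14),(-63.5,63.5,14),(-63.5,8.5,14)])/1e3
  Pb=np.array([(92,88,0),(92,-88,0),(-92,-88,0),(-92,88,0)])/1e3
  Pl=np.array([(63,82,46),(63,-82,46),(81,-82,46),(81,82,46)])/1e3
  r=R.from_euler('z',yaw,degrees=True).as_matrix()
  for Q in (P,Pw,Pr,Py,Pb,Pl):
    q=proj(name,Q@r.T+[xy[0],xy[1],0],cc)
    cv2.polylines(im,[np.round(q*16).astype(int).reshape(-1,1,2)],True,col,1,cv2.LINE_AA,4)
big=im
draw((.5312,.2737),-5.3,(0,255,0),im,c,'wrist')
cv2.imwrite('pics/d.png',cv2.resize(im[120:305,205:400],None,fx=3.2,fy=3.2,interpolation=cv2.INTER_NEAREST))
im=cv2.imread('pics/top0.png')
im=im[:];draw((.5312,.2737),-5.3,(0,255,0),im,cam('top'),'top')
draw((.5296,.2676),-6.1,(0,0,255),im,cam('top'),'top')
cv2.imwrite('pics/e.png',cv2.resize(im[180:275,155:250],None,fx=6,fy=6,interpolation=cv2.INTER_NEAREST))
E
```

```text
1.45 [0.4954 0.3059 0.2521] [ 1.7996e+02 -8.0000e-02  6.9900e+01]
[[ 0.44401373 -0.02535791  0.008     ]
 [ 0.48029926  0.12603379  0.008     ]]
[[ 0.44252141 -0.03117074  0.008     ]
 [ 0.47587688  0.11933445  0.008     ]]
[[ 0.34351449 -0.90087987 -0.26535496  0.42827372]
 [ 0.93914254  0.33042235  0.09398066  0.33062673]
 [ 0.00301393 -0.28148985  0.95955947  0.39594806]
 [ 0.          0.          0.          1.        ]]
3.0941705729166666
```

View pics/d.png

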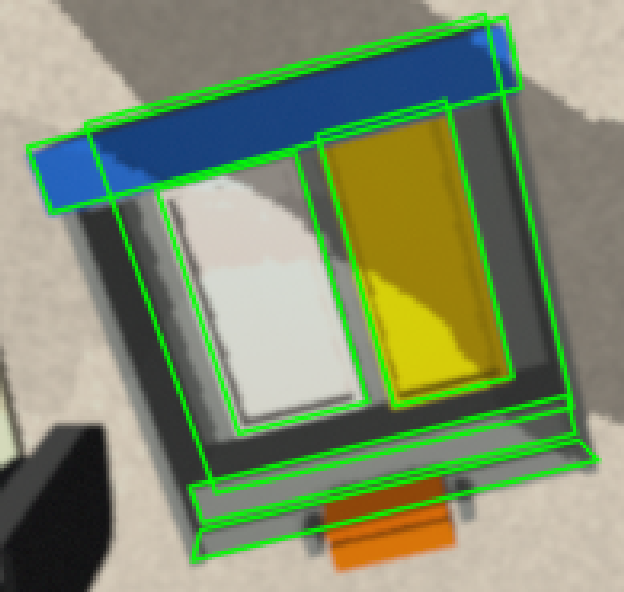

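View pics/e.png

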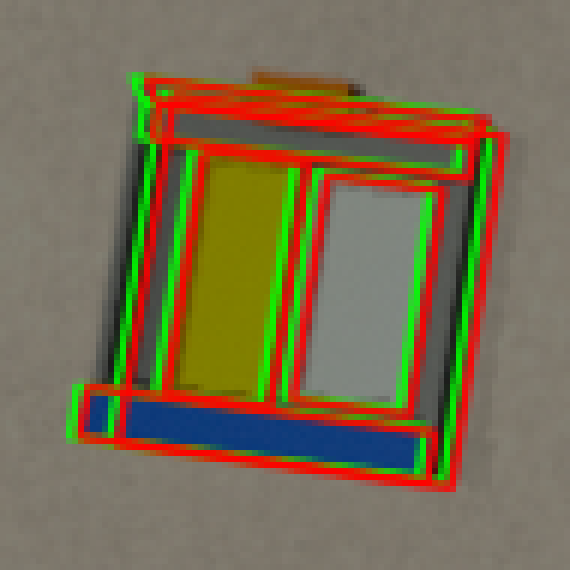

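```bash
python3 -m inch '[[0,0,0,-0.042,0.022,0,1],[0,0,0,-0.042,0.022,0,1],[0,0,0,-0.042,0.022,0,1],[0,0,0,-0.042,0.022,0,1],[0,0,0,-0.042,0.022,0,1],[0,0,0,-0.042,0.022,0,1],[0,0,0.147,0,0,0,1],[0,0,0.147,0,0,0,1]]'; python3 -m inch '[[0,0,0.147,0,0,0,1],[0,0,0.147,0,0,0,1],[0,0,0.147,0,0,0,1],[0,0,0.147,0,0,0,1],[0,0,0.147,0,0,0,1],[0,0,0.147,0,0,0,1],[0,0,0.147,0,0,0,1],[0,0,0.147,0,0,0,1]]'; python3 -m inch '[[0,0,0,0,0,0,1]]'; python3 look.py tray1;
```

```text
clock: 2.3
tcp_pos: [0.5322, 0.023, 0.2508]
orientation: [-180.0, 0.0, 52.7]
wrist_force: [-0.9, 0.4, 0.7]
gripper_width: 0.085
clock: 3.1
tcp_pos: [0.532, 0.0249, 0.2507]
orientation: [180.0, 0.0, -14.5]
wrist_force: [0.3, 0.5, 0.5]
gripper_width: 0.0855
clock: 3.2
tcp_pos: [0.5321, 0.025, 0.2507]
orientation: [180.0, 0.0, -14.3]
wrist_force: [0.0, 0.1, -0.6]
gripper_width: 0.0851
3.2 [0.5321 0.025  0.2507] [ 1.7996e+02  4.0000e-02 -1.4330e+01]
```

View pics/tray1_v.png

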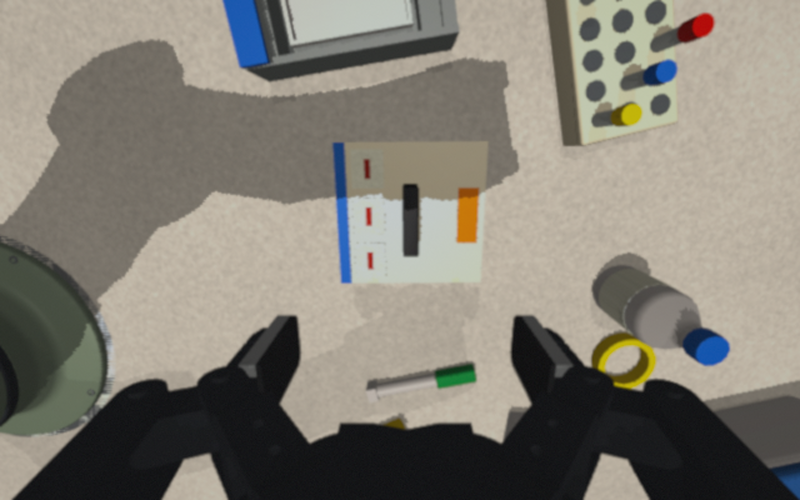

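```bash
python3 - <<'E'
from fit import *
z=np.load('pics/tray1.npz');c=(z['K'],z['d'],z['T'])
S=lambda l:[((u+.5)*.8-.5,(v+.5)*.8-.5) for u,v in l]
print(fit('wrist',S([(333,142),(488,141),(480,283),(342,283)]),[(-80,77,8),(80,77,8),(80,-77,8),(-80,-77,8)],c))
print(fit('wrist',S([(403,184),(418,184),(418,256),(404,256)]),[(-8,35,46),(8,35,46),(8,-35,46),(-8,-35,46)],c,x0=(.53,.03,-.2)))
E
```

```text
(array([0.53867515, 0.02709982]), np.float64(-13.663788372022717), [[-0.1, 0.3], [0.3, 0.4], [0.4, -0.7], [-0.7, -0.1]])
(array([0.53866091, 0.02900127]), np.float64(-13.394475816612792), [[-0.7, 0.7], [0.7, 0.6], [0.7, -0.8], [-0.8, -0.7]])
```

```bash
python3 -m inch '[[0,0,0,0.0213,0.043,0,1],[0,0,0,0.0213,0.043,0,1],[0,0,0,0.0213,0.043,0,1],[0,0,0,0.0213,0.043,0,1],[0,0,0,0.0213,0.043,0,1],[0,0,0,0.0213,0.043,0,1],[0,0,0.047,0.0213,0.043,0,1],[0,0,0,0,0,0,1]]'; python3 look.py cas1;
```

```text
clock: 4.05
tcp_pos: [0.6015, -0.311, 0.2504]
orientation: [179.8, 0.0, -17.1]
wrist_force: [-0.8, -0.4, -1.1]
gripper_width: 0.0856
4.05 [ 0.6015 -0.311   0.2504] [ 1.7982e+02  3.0000e-02 -1.7120e+01]
```

View pics/cas1_v.png

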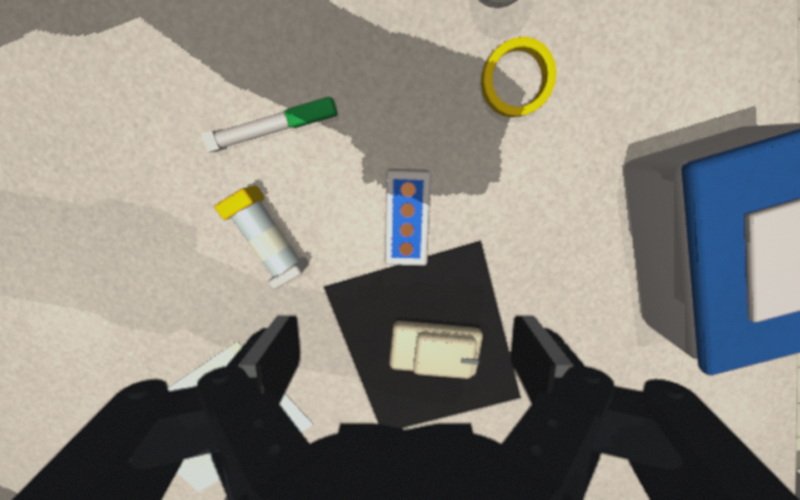

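```bash
python3 - <<'E'
import cv2
im=cv2.imread('pics/cas1.png')
cv2.imwrite('pics/c2.png',cv2.resize(im[130:240,160:350],None,fx=4.2,fy=4.2,interpolation=cv2.INTER_CUBIC))
E
```

```text
(no output)
```

View pics/c2.png

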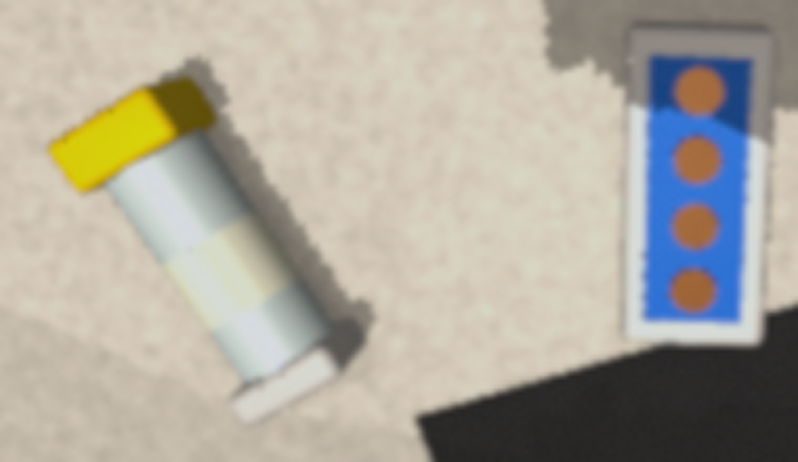

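```bash
python3 - <<'E'
from fit import *
z=np.load('pics/cas1.npz');c=(z['K'],z['d'],z['T'])
A=lambda l:[((u+.5)/4.2-.5+160,(v+.5)/4.2-.5+130) for u,v in l]
a=fit('wrist',A([(632,28),(772,32),(762,345),(627,340)]),[(-48,-22,38),(-48,22,38),(48,22,38),(48,-22,38)],c,x0=(.6,-.3,-1.86))
b=fit('wrist',A([(50,150),(145,88),(248,422),(338,370)]),[(52,19,38),(52,-19,38),(-52,19,38),(-52,-19,38)],c,x0=(.45,-.28,1.77))
for q in (a,b):
  r=R.from_euler('xyz',[180,0,-17.1],degrees=True).as_matrix()
  print(q, q[0]-(r@[.003,.00125,0])[:2])
E
```

```text
(array([ 0.60548953, -0.30288547]), np.float64(-108.41281043216445), [[-1.3, -0.5], [1.8, -0.5], [0.7, 0.5], [-0.9, 0.8]]) [ 0.6029897  -0.30080861]
(array([ 0.45342321, -0.27950129]), np.float64(103.1398663362858), [[-1.8, -0.6], [-0.1, -1.3], [0.1, 2.0], [2.1, 0.9]]) [ 0.45092338 -0.27742443]
```

```bash
python3 -m inch '[[0,0,0.016,-0.001,-0.009,0.04,1],[0,0,0,0,0,0.048,1],[0,0,0,0,0,0.048,1],[0,0,0,0,0,0.044,1],[0,0,0,0,0,0,1]]'; python3 look.py cas2;
```

```text
clock: 4.6
tcp_pos: [0.6018, -0.2923, 0.0659]
orientation: [-179.9, 0.5, -17.6]
wrist_force: [-0.1, 0.2, -0.3]
gripper_width: 0.0855
4.6 [ 0.6018 -0.2923  0.0659] [-179.9    0.5  -17.6]
```

View pics/cas2_v.png

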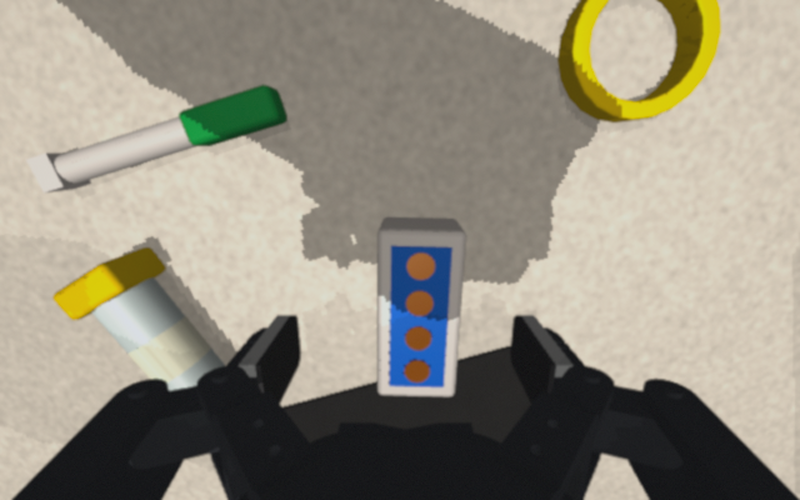

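```bash
python3 -m inch '[[0,0,0,0,0,0,1],[0,0,0,0,0,0,1]]'; python3 -m inch '[[0,0,0,0,0,0,1]]'; python3 look.py cas3; python3 - <<'E'
from fit import *
z=np.load('pics/cas3.npz');c=(z['K'],z['d'],z['T'])
im=cv2.imread('pics/cas3.png');cv2.imwrite('pics/f.png',cv2.resize(im[150:340,220:430],None,fx=3.8,fy=3,interpolation=cv2.INTER_CUBIC))
E
```

```text
clock: 4.85
tcp_pos: [0.6058, -0.2959, 0.0741]
orientation: [180.0, -0.2, -17.8]
wrist_force: [-0.4, 0.5, -0.0]
gripper_width: 0.0855
clock: 4.95
tcp_pos: [0.6054, -0.2958, 0.0734]
orientation: [-180.0, -0.2, -17.8]
wrist_force: [0.0, -1.2, -0.4]
gripper_width: 0.0855
4.95 [ 0.6054 -0.2958  0.0734] [-1.800e+02 -1.600e-01 -1.784e+01]
```

View pics/f.png

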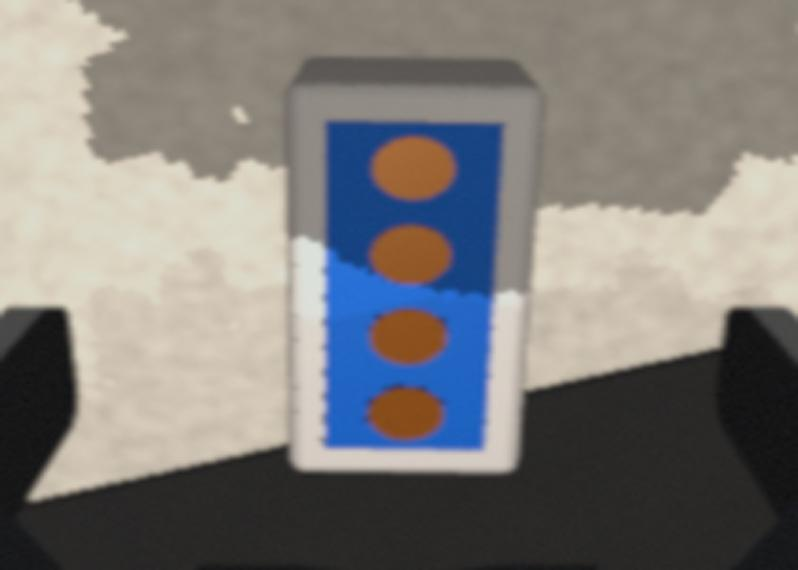

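```bash
python3 - <<'E'
from fit import *
z=np.load('pics/cas3.npz');c=(z['K'],z['d'],z['T'])
A=lambda l:[((u+.5)/3.8-.5+220,(v+.5)/3-.5+150) for u,v in l]
a=fit('wrist',A([(288,87),(541,88),(519,472),(288,470)]),[(-48,-22,38),(-48,22,38),(48,22,38),(48,-22,38)],c,x0=(.6,-.3,-1.86))
print(a)
T=np.eye(4);T[:3,:3]=R.from_euler('xyz',[180,0,-17.84],degrees=True).as_matrix()
print((T[:3,:3].T@np.r_[a[0]-[.6054,-.2958],0])[:2])
# finger pad tips projection
p=ctrl.camera_params('wrist');K=c[0];print(proj('x',[(-.0427,0,-.0),(.0427,0,-.0),(-.0427,0,-.013),(.0427,0,-.013),(0,0,0)],(K,c[1],np.array(p['tool_from_camera'])))*1.25)
E
```

```text
(array([ 0.60393335, -0.30685587]), np.float64(-108.76581102721745), [[-1.6, -1.2], [1.3, -0.5], [-0.1, 1.6], [0.2, 1.5]])
[0.00199095 0.01097358]
[[308.25334647 320.33735739]
 [501.67518022 320.39091646]
 [299.98783551 334.81681547]
 [509.90233263 334.87795942]
 [404.95503839 320.41355222]]
```

```bash
python3 -m inch '[[0,0,0.012,0.001,0.010,0.02,1],[0,0,0,0,0,0.03,1],[0,0,0,0,0,0.012,1],[0,0,0,0,0,0,1],[0,0,0,0,0,0,0],[0,0,0,0,0,0,0],[0,0,0,0,0,0,0],[0,0,0,0,0,0,0]]';python3 -m inch '[[0,0,0,0,0,0,0],[0,0,0,0,0,0,0]]'
```

```text
clock: 5.8
tcp_pos: [0.6031, -0.3057, 0.0107]
orientation: [180.0, -0.1, -18.6]
wrist_force: [-0.9, -0.2, 7.6]
gripper_width: 0.0427
clock: 6.0
tcp_pos: [0.6031, -0.3057, 0.0107]
orientation: [180.0, -0.1, -18.6]
wrist_force: [-0.5, 0.9, 8.3]
gripper_width: 0.0433
```

```bash
python3 -m inch '[[0,0,0,0,0,-0.045,0],[0,0,0,0,0,-0.045,0],[0,0,0,0,0,-0.045,0],[0,0,0,-0.0205,-0.041,0,0],[0,0,0,-0.0205,-0.041,0,0],[0,0,0,-0.0205,-0.041,0,0],[0,0,0,-0.0205,-0.041,0,0],[0,0,0,-0.0205,-0.041,0,0]]';python3 -m inch '[[0,0,0,-0.0205,-0.041,0,0],[0,0,0,-0.0205,-0.041,0,0],[0,0,0,-0.0205,-0.041,0,0],[0,0,0,-0.0205,-0.041,0,0],[0,0,0,-0.0205,-0.041,0,0],[0,0,0,-0.0205,-0.041,0,0],[0,0,0,-0.0205,-0.041,0,0],[0,0,0,0,0,0,0]]'
python3 -m inch '[[0,0,-0.15,0,0,0,0],[0,0,-0.15,0,0,0,0],[0,0,-0.15,0,0,0,0],[0,0,-0.15,0,0,0,0],[0,0,-0.15,0,0,0,0],[0,0,-0.15,0,0,0,0],[0,0,-0.15,0,0,0,0],[0,0,-0.15,0,0,0,0]]'
python3 -m inch '[[0,0,-0.15,0,0,0,0],[0,0,-0.15,0,0,0,0],[0,0,-0.15,0,0,0,0],[0,0,-0.15,0,0,0,0],[0,0,0,0,0,0,0],[0,0,0,0,0,0,0],[0,0,0,0,0,0,0]]'; python3 look.py pl1
```

```text
clock: 6.8
tcp_pos: [0.57, -0.0767, 0.145]
orientation: [-180.0, -0.0, -18.6]
wrist_force: [1.4, 0.2, -1.9]
gripper_width: 0.0425
clock: 7.6
tcp_pos: [0.524, 0.2464, 0.1443]
orientation: [-179.9, 0.1, -18.1]
wrist_force: [1.0, -0.1, -2.2]
gripper_width: 0.0431
clock: 8.4
tcp_pos: [0.5259, 0.239, 0.1448]
orientation: [180.0, -0.0, 50.5]
wrist_force: [-0.6, -0.0, -2.8]
gripper_width: 0.0432
clock: 9.1
tcp_pos: [0.5258, 0.2391, 0.1445]
orientation: [180.0, 0.0, 84.3]
wrist_force: [-0.1, 0.0, -1.7]
gripper_width: 0.0433
9.1 [0.5258 0.2391 0.1445] [179.98   0.    84.35]
```

View pics/pl1_v.png

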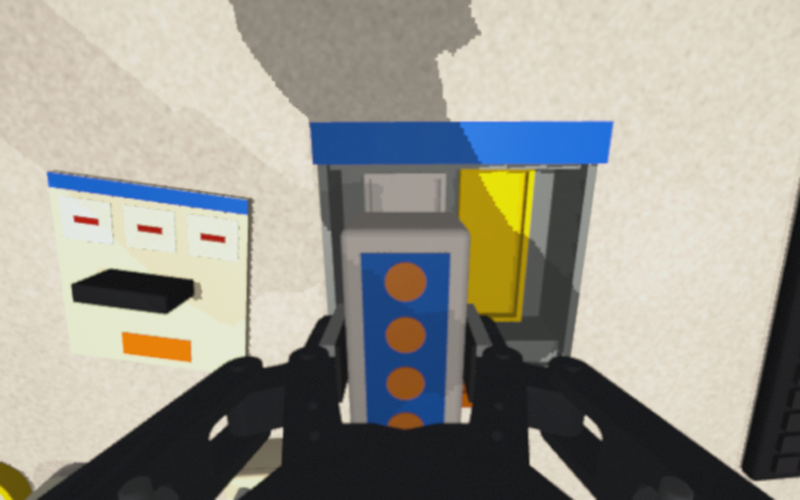

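```bash
python3 - <<'E'
from fit import *
z=np.load('pics/pl1.npz');c=(z['K'],z['d'],z['T'])
im=cv2.imread('pics/pl1.png');cv2.imwrite('pics/f.png',cv2.resize(im[90:300,235:500],None,fx=3,fy=2.85,interpolation=cv2.INTER_CUBIC))
E
```

```text
(no output)
```

View pics/f.png

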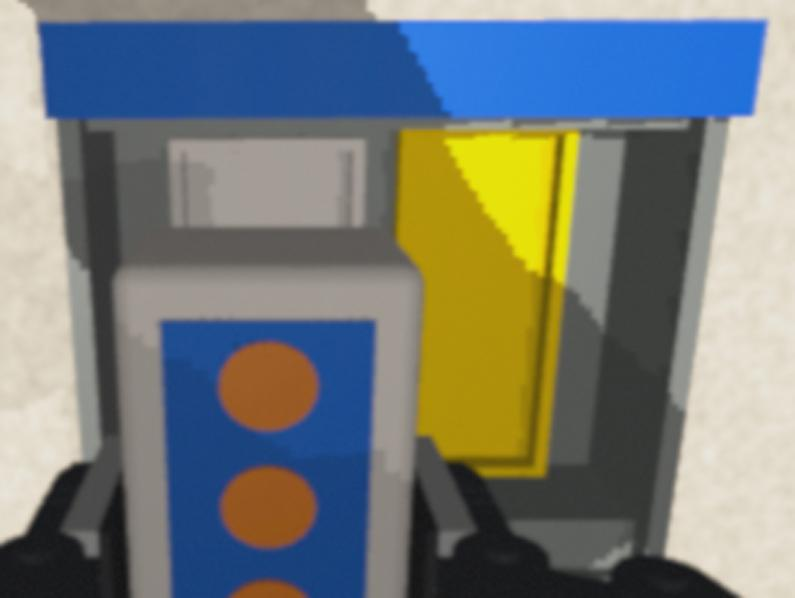

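```bash
python3 - <<'E'
from fit import *
z=np.load('pics/pl1.npz');c=(z['K'],z['d'],z['T'])
A=lambda l:[((u+.5)/3-.5+235,(v+.5)/2.85-.5+90) for u,v in l]
pts=[(48,118),(752,115),(38,20),(767,20),(168,140),(366,140),(547,477)]
P=[(-67,-88,67),(-67,88,67),(-92,-88,67),(-92,88,67),(-58.5,-63.5,14),(-58.5,-2.5,14),(63.5,63.5,14)]
print(fit('wrist',A(pts),P,c,x0=(.53,.27,-.1)))
print(fit('wrist',A(pts[4:]),P[4:],c,x0=(.53,.27,-.1)))
print(fit('wrist',A(pts[:4]),P[:4],c,x0=(.53,.27,-.1)))
E
```

```text
(array([0.53269246, 0.27274085]), np.float64(-5.28785250486927), [[-0.2, 0.9], [-0.2, 0.8], [0.6, -0.2], [-0.1, -1.3], [0.6, 0.1], [-0.1, -0.3], [-0.9, -0.3]])
(array([0.53279375, 0.27290687]), np.float64(-5.0670942372849), [[0.6, 0.5], [-0.1, -0.2], [-0.5, -0.4]])
(array([0.53264494, 0.27260902]), np.float64(-5.382410123815613), [[-0.2, 0.6], [-0.2, 1.0], [0.6, -0.5], [-0.1, -1.1]])
```

```bash
python3 -m inch '[[0,0,0,0,0,0.04,0],[0,0,0,0,0,0.04,0],[0,0,0,0,0,0.03,0],[0,0,0,0,0,0.01,0],[0,0,0,0,0,0,0],[0,0,0,0,0,0,0]]'
```

```text
clock: 9.75
tcp_pos: [0.5264, 0.2396, 0.0255]
orientation: [179.9, -0.0, 84.5]
wrist_force: [0.8, -0.7, -0.6]
gripper_width: 0.0429
```

```bash
python3 -m inch '[[0,0,0,0,0,0.004,0],[0,0,0,0,0,0.003,0],[0,0,0,0,0,0,0],[0,0,0,0,0,0,0]]';python3 -m inch '[[0,0,0,0,0,0.003,0],[0,0,0,0,0,0,0]]'
```

```text
clock: 10.15
tcp_pos: [0.5259, 0.2393, 0.0176]
orientation: [180.0, -0.0, 84.6]
wrist_force: [0.6, -0.1, -1.6]
gripper_width: 0.0428
clock: 10.35
tcp_pos: [0.5261, 0.2394, 0.0146]
orientation: [180.0, -0.0, 84.6]
wrist_force: [-1.8, -1.0, 7.8]
gripper_width: 0.0429
```

```bash
python3 -m inch '[[0,0,0,0,0,0,0.64],[0,0,0,0,0,0,0.64],[0,0,0,0,0,0,0.64]]';python3 -m inch '[[0,0,0,0,0,-0.02,0.64],[0,0,0,0,0,-0.03,0.64],[0,0,0,0,0,-0.05,1],[0,0,0,0,0,-0.05,1],[0,0,0,0,0,-0.02,1],[0,0,0,0,0,0,1],[0,0,0,0,0,0,1]]'; python3 look.py pl2
```

```text
clock: 10.65
tcp_pos: [0.5258, 0.2393, 0.0142]
orientation: [-180.0, 0.0, 84.6]
wrist_force: [-0.2, 1.3, -0.4]
gripper_width: 0.0546
clock: 11.35
tcp_pos: [0.5257, 0.2392, 0.1841]
orientation: [180.0, -0.0, 84.6]
wrist_force: [-0.1, -0.7, -0.8]
gripper_width: 0.0859
11.35 [0.5257 0.2392 0.1841] [ 1.7999e+02 -1.0000e-02  8.4570e+01]
```

View pics/pl2_v.png

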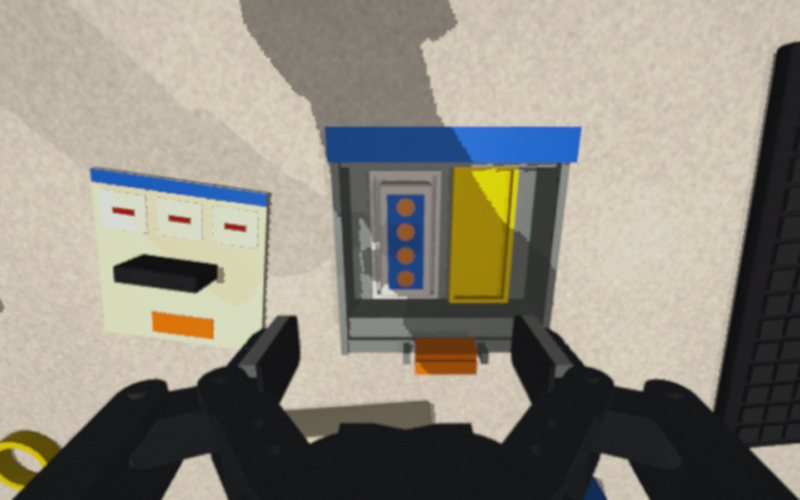

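```bash
python3 -m inch '[[0,0,0,-0.0478,-0.0022,0,1],[0,0,0,-0.0478,-0.0022,0,1],[0,0,0,-0.0478,-0.0022,0,1],[0,0,0,-0.0478,-0.0022,0,1],[0,0,0,-0.0478,-0.0022,0,1],[0,0,0,-0.0478,-0.0022,0,1],[0,0,0,-0.0478,-0.0022,0,1],[0,0,0,-0.0478,-0.0022,0,1]]'
python3 -m inch '[[0,0,0,-0.0478,-0.0022,0,1],[0,0,0,-0.0478,-0.0022,0,1],[0,0,0,-0.0478,-0.0022,0,1],[0,0,0.14,0,0,0,1],[0,0,0.14,0,0,0,1],[0,0,0.14,0,0,0,1],[0,0,0.14,0,0,0,1],[0,0,0.14,0,0,0,1]]'
python3 -m inch '[[0,0,0.14,0,0,0.02,1],[0,0,0.14,0,0,0.02,1],[0,0,0.14,0,0,0.02,1],[0,0,0.14,0,0,0.02,1],[0,0,0,0,0,0.02,1],[0,0,0,0,0,0,1],[0,0,0,0,0,0,1],[0,0,0,0,0,0,1]]'; python3 look.py tu1
```

```text
clock: 12.2
tcp_pos: [0.4708, -0.1414, 0.1831]
orientation: [-179.9, -0.0, 84.6]
wrist_force: [0.6, -1.0, 0.0]
gripper_width: 0.0852
clock: 13.0
tcp_pos: [0.4512, -0.2817, 0.1829]
orientation: [-179.9, 0.1, 44.1]
wrist_force: [0.1, -0.4, -1.3]
gripper_width: 0.0851
clock: 13.8
tcp_pos: [0.452, -0.2821, 0.0848]
orientation: [180.0, -0.0, 12.4]
wrist_force: [0.5, 0.4, 0.6]
gripper_width: 0.0854
13.8 [ 0.452  -0.2821  0.0848] [ 1.7998e+02 -1.0000e-02  1.2380e+01]
```

View pics/tu1_v.png

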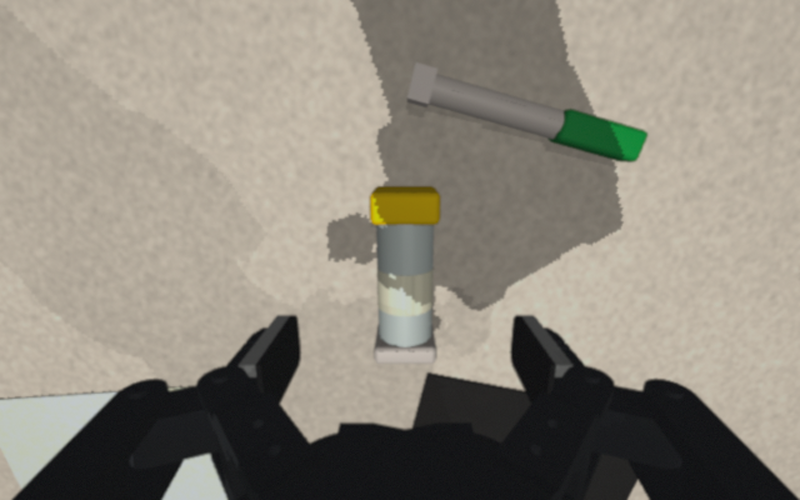

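```bash
python3 - <<'E'
from h import *
z=np.load('pics/tu1.npz');c=(z['K'],z['d'],z['T'])
p=ray('w',[(405*.8,(v+.5)*.8) for v in (193,350,361)],[.038,.038,.038],c)
r=R.from_euler('z',12.38,degrees=True)
W=R.from_euler('xyz',[180,0,12.38],degrees=True).as_matrix()
print(((p-[.452,-.2821,0])@W).round(4))
E
```

```text
[[ 0.0005 -0.05   -0.038 ]
 [ 0.0005  0.0436 -0.038 ]
 [ 0.0005  0.0512 -0.038 ]]
```

```bash
python3 -m inch '[[0,0,0,0,0,0.04,1],[0,0,0,0,0,0.0335,1],[0,0,0,0,0,0,1],[0,0,0,0,0,0,0],[0,0,0,0,0,0,0],[0,0,0,0,0,0,0],[0,0,0,0,0,0,0],[0,0,0,0,0,0,0]]';python3 -m inch '[[0,0,0,0,0,0,0],[0,0,0,0,0,0,0]]'
```

```text
clock: 14.65
tcp_pos: [0.4527, -0.2821, 0.0124]
orientation: [179.9, -0.1, 12.4]
wrist_force: [-2.9, 1.9, 20.3]
gripper_width: 0.0319
clock: 14.85
tcp_pos: [0.4527, -0.2821, 0.0124]
orientation: [179.9, -0.1, 12.4]
wrist_force: [-2.6, 3.4, 21.0]
gripper_width: 0.0316
```

```bash
python3 -m inch '[[0,0,0,0,0,0,1],[0,0,0,0,0,0,1],[0,0,0,0,0,0.007,1],[0,0,0,0,0,0,1],[0,0,0,0,0,0,0],[0,0,0,0,0,0,0],[0,0,0,0,0,0,0],[0,0,0,0,0,0,0]]';python3 -m inch '[[0,0,0,0,0,0,0],[0,0,0,0,0,0,0]]'; python3 look.py tu2
```

```text
clock: 15.65
tcp_pos: [0.4519, -0.2819, 0.0041]
orientation: [-180.0, -0.0, 12.4]
wrist_force: [-1.9, 1.2, 13.1]
gripper_width: 0.0325
clock: 15.85
tcp_pos: [0.4519, -0.2819, 0.0041]
orientation: [180.0, -0.0, 12.4]
wrist_force: [-2.5, 0.7, 7.1]
gripper_width: 0.0324
15.85 [ 0.4519 -0.2819  0.0041] [ 1.800e+02 -1.000e-02  1.237e+01]
```

View pics/tu2_v.png

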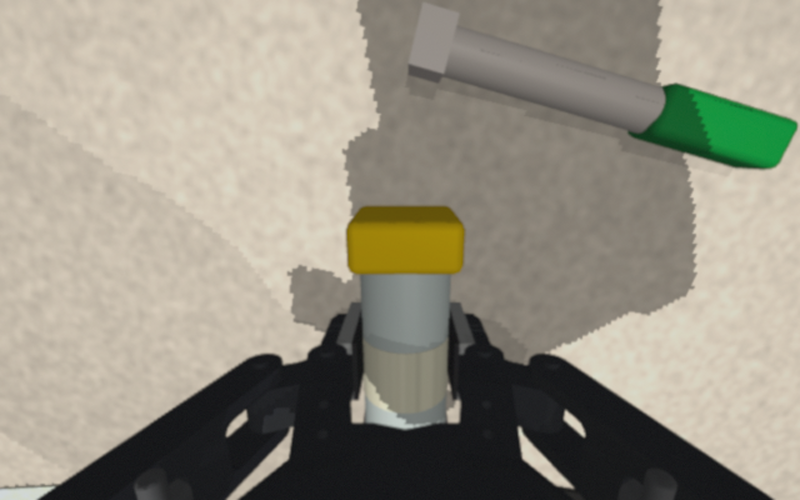

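```bash
python3 -m inch '[[0,0,0,0,0,-0.03,0],[0,0,0,0,0,-0.045,0],[0,0,0,0,0,-0.045,0],[0,0,0,0.016,-0.043,-0.02,0],[0,0,0,0.016,-0.043,0,0],[0,0,0,0.016,-0.043,0,0],[0,0,0,0.016,-0.043,0,0],[0,0,0,0.016,-0.043,0,0]]'
python3 -m inch '[[0,0,0,0.016,-0.043,0,0],[0,0,0,0.016,-0.043,0,0],[0,0,0,0.016,-0.043,0,0],[0,0,0,0.016,-0.043,0,0],[0,0,0,0.016,-0.043,0,0],[0,0,0,0.016,-0.043,0,0],[0,0,0,0.016,-0.043,0,0],[0,0,0,0.016,-0.043,0,0]]'
python3 -m inch '[[0,0,-0.14,0,0,0,0],[0,0,-0.14,0,0,0,0],[0,0,-0.14,0,0,0,0],[0,0,-0.14,0,0,0,0],[0,0,-0.14,0,0,0,0],[0,0,-0.14,0,0,0,0],[0,0,-0.14,0,0,0,0],[0,0,-0.14,0,0,0,0]]'
python3 -m inch '[[0,0,-0.14,0,0,0,0],[0,0,0,0,0,0,0],[0,0,0,0,0,0,0],[0,0,0,0,0,0,0]]'; python3 look.py pt1
```

```text
clock: 16.7
tcp_pos: [0.4839, -0.0529, 0.144]
orientation: [-180.0, -0.0, 12.4]
wrist_force: [0.5, 0.0, -0.7]
gripper_width: 0.0324
clock: 17.5
tcp_pos: [0.535, 0.3107, 0.1438]
orientation: [-180.0, 0.0, 12.4]
wrist_force: [0.2, -0.1, -0.4]
gripper_width: 0.0321
clock: 18.3
tcp_pos: [0.5352, 0.3085, 0.1437]
orientation: [-180.0, 0.0, 76.9]
wrist_force: [0.3, -0.7, -0.7]
gripper_width: 0.0321
clock: 18.7
tcp_pos: [0.5352, 0.3086, 0.1437]
orientation: [-180.0, 0.0, 84.4]
wrist_force: [0.4, -0.3, -1.4]
gripper_width: 0.0325
18.7 [0.5352 0.3086 0.1437] [-1.800e+02  1.000e-02  8.436e+01]
```

View pics/pt1_v.png

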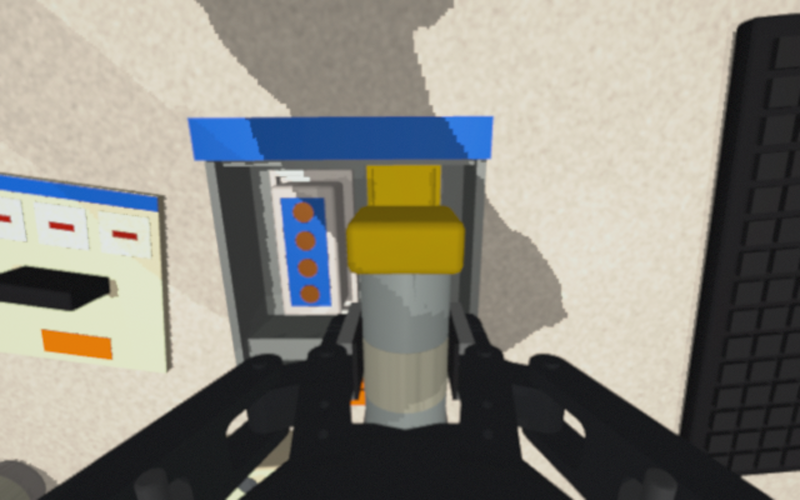

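```bash
python3 -m inch '[[0,0,0,0,0,0.04,0],[0,0,0,0,0,0.04,0],[0,0,0,0,0,0.03,0],[0,0,0,0,0,0.013,0],[0,0,0,0,0,0.003,0],[0,0,0,0,0,0.003,0],[0,0,0,0,0,0,0],[0,0,0,0,0,0,0]]';python3 -m inch '[[0,0,0,0,0,0.003,0],[0,0,0,0,0,0,0],[0,0,0,0,0,0,0]]'
```

```text
clock: 19.55
tcp_pos: [0.5359, 0.309, 0.016]
orientation: [179.9, -0.1, 84.6]
wrist_force: [0.4, 0.6, -0.7]
gripper_width: 0.0322
clock: 19.85
tcp_pos: [0.536, 0.3092, 0.0131]
orientation: [179.9, -0.1, 84.6]
wrist_force: [-1.9, -1.2, 15.2]
gripper_width: 0.032
```

```bash
python3 -m inch '[[0,0,0,0,0,-0.0015,0],[0,0,0,0,0,0,0.58],[0,0,0,0,0,0,0.58],[0,0,0,0,0,0,0.58],[0,0,0,0,0,-0.01,0.58],[0,0,0,0,0,-0.04,0.58],[0,0,0,0,0,-0.05,1],[0,0,0,0,0,-0.05,1]]';python3 -m inch '[[0,0,0,0,0,-0.02,1],[0,0,0,0,0,0,1],[0,0,0,0,0,0,1],[0,0,0,0,0,0,1]]'; python3 look.py pt2
```

```text
clock: 20.65
tcp_pos: [0.5349, 0.3084, 0.1655]
orientation: [-180.0, 0.0, 84.6]
wrist_force: [-0.0, 0.4, 0.5]
gripper_width: 0.0766
clock: 21.05
tcp_pos: [0.5348, 0.3084, 0.1824]
orientation: [-179.9, 0.1, 84.6]
wrist_force: [0.4, -0.2, 0.3]
gripper_width: 0.0854
21.05 [0.5348 0.3084 0.1824] [-1.7993e+02  6.0000e-02  8.4570e+01]
```

View pics/pt2_v.png

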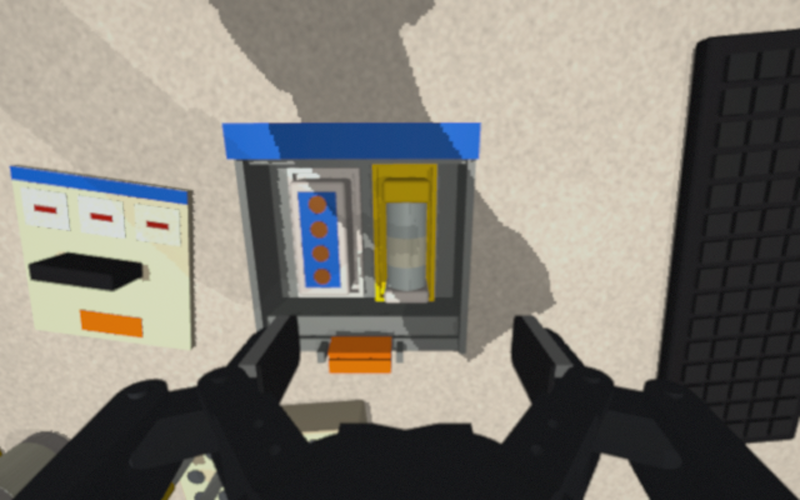

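```bash
python3 - <<'E'
from fit import *
z=np.load('pics/pt2.npz');c=(z['K'],z['d'],z['T'])
im=cv2.imread('pics/pt2.png');cv2.imwrite('pics/f.png',cv2.resize(im[90:305,170:395],None,fx=3.5,fy=2.75,interpolation=cv2.INTER_CUBIC))
E
```

```text
(no output)
```

View pics/f.png

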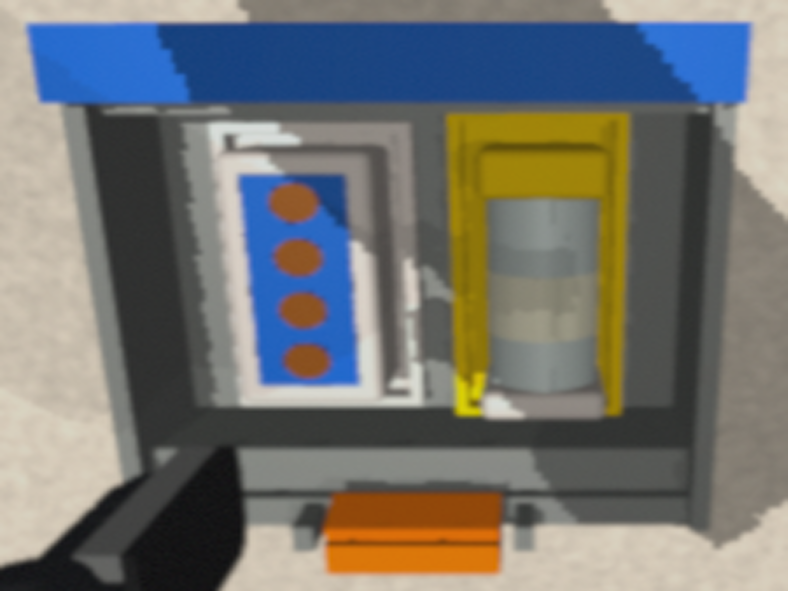

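```bash
python3 - <<'E'
from fit import *
z=np.load('pics/pt2.npz');c=(z['K'],z['d'],z['T'])
A=lambda l:[((u+.5)/3.5-.5+170,(v+.5)/2.75-.5+90) for u,v in l]
pts=[(40,102),(747,102),(28,24),(750,23),(447,113),(630,113),(457,415),(621,415),(208,122),(412,123),(423,405)]
P=[(-67,-88,67),(-67,88,67),(-92,-88,67),(-92,88,67),(-63.5,8.5,14),(-63.5,63.5,14),(63.5,8.5,14),(63.5,63.5,14),(-58.5,-63.5,14),(-58.5,-2.5,14),(58.5,-2.5,14)]
f=fit('wrist',A(pts),P,c,x0=(.53,.27,-.1));print(f)
r=R.from_euler('z',f[1],degrees=True).as_matrix()
def inv(px,zc):
    p=ray('w',A(px),[zc/1e3]*len(px),c);return ((p-[*f[0],0])@r*1e3).round(1)
print('cap far',inv([(483,148),(605,148)],42).tolist(),'cap in',inv([(483,197),(607,197)],42).tolist())
print('foot in',inv([(488,392),(604,392)],42).tolist(),'foot out',inv([(485,417),(604,416)],42).tolist(),inv([(485,417),(604,416)],52).tolist())
print('cass',inv([(218,152),(370,152),(382,400),(240,402)],42).tolist())
E
```

```text
(array([0.53300215, 0.27225927]), np.float64(-5.444776389381545), [[0.5, 0.8], [-0.3, 0.8], [-0.0, -1.1], [0.5, -0.9], [-0.1, -1.0], [-0.2, -1.0], [-0.2, 0.5], [-0.3, 0.5], [0.4, 0.6], [-0.4, 0.2], [0.0, 0.2]])
cap far [[-51.4, 20.8, 42.0], [-51.4, 54.7, 42.0]] cap in [[-34.1, 20.5, 42.0], [-34.1, 55.5, 42.0]]
foot in [[41.1, 20.9, 42.0], [41.1, 56.0, 42.0]] foot out [[51.5, 19.8, 42.0], [51.1, 56.2, 42.0]] [[47.2, 20.4, 52.0], [46.7, 55.5, 52.0]]
cass [[-50.0, -53.0, 42.0], [-50.0, -10.7, 42.0], [44.4, -11.5, 42.0], [45.3, -54.8, 42.0]]
```

```bash
python3 -m inch '[[0,0,0,-0.0465,0.0049,0,1],[0,0,0,-0.0465,0.0049,0,1],[0,0,0,-0.0465,0.0049,0,1],[0,0,0,-0.0465,0.0049,0,1],[0,0,0,-0.0465,0.0049,0,1],[0,0,0,-0.0465,0.0049,0,1],[0,0,0.1427,0,0,0,1],[0,0,0.1427,0,0,0,1]]'
python3 -m inch '[[0,0,0.1427,0,0,0,1],[0,0,0.1427,0,0,0,1],[0,0,0.1427,0,0,0,1],[0,0,0.1427,0,0,0,1],[0,0,0.1427,0,0,0,1],[0,0,0.1427,0,0,0.01,1],[0,0,0.1427,0,0,0.02,1],[0,0,0.1427,0,0,0.02,1]]'
python3 -m inch '[[0,0,0.1427,0,0,0.02,1],[0,0,0.1427,0,0,0.01,1],[0,0,0,0,0,0,1],[0,0,0,0,0,0,1],[0,0,0,0,0,0,1]]'; python3 look.py tr2
```

```text
clock: 21.9
tcp_pos: [0.5377, 0.026, 0.1826]
orientation: [-179.9, 0.1, 67.7]
wrist_force: [0.8, 0.9, -0.5]
gripper_width: 0.0851
clock: 22.7
tcp_pos: [0.5378, 0.0281, 0.1321]
orientation: [180.0, 0.0, 2.5]
wrist_force: [-0.1, 0.6, -0.4]
gripper_width: 0.0855
clock: 23.2
tcp_pos: [0.5383, 0.0281, 0.1037]
orientation: [-180.0, -0.0, -13.4]
wrist_force: [-0.2, -1.0, -0.3]
gripper_width: 0.0852
23.2 [0.5383 0.0281 0.1037] [-1.7999e+02 -2.0000e-02 -1.3350e+01]
```

View pics/tr2_v.png

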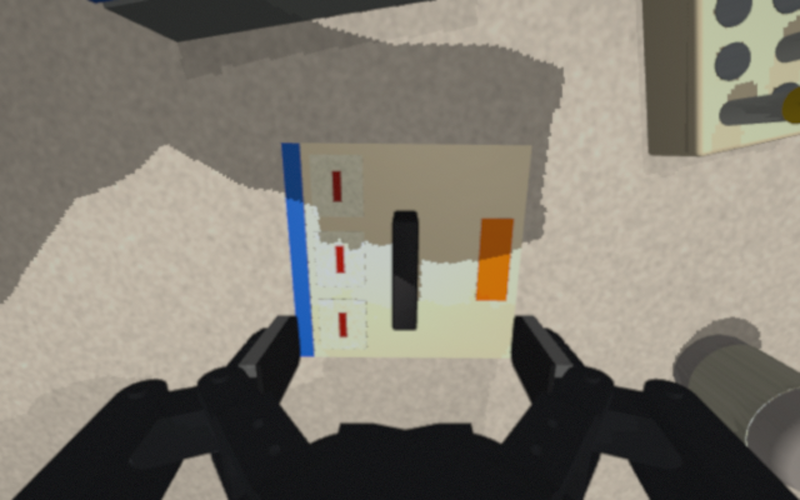

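```bash
python3 - <<'E'
from fit import *
z=np.load('pics/tr2.npz');c=(z['K'],z['d'],z['T'])
S=lambda l:[((u+.5)*.8-.5,(v+.5)*.8-.5) for u,v in l]
f=fit('wrist',S([(282,143),(531,146),(512,358),(301,356)]),[(-80,77,8),(80,77,8),(80,-77,8),(-80,-77,8)],c)
W=R.from_euler('xyz',[180,0,-13.35],degrees=True).as_matrix()
print(f,(np.r_[f[0]-[.5383,.0281],0]@W).round(4))
E
```

```text
(array([0.53916679, 0.02673955]), np.float64(-13.717101900304925), [[0.2, 0.8], [1.0, -0.5], [-0.7, -0.5], [-0.4, 0.3]]) [0.0012 0.0011 0.    ]
```

```bash
python3 -m inch '[[0,0,0.005,0,0.001,0.045,1],[0,0,0,0,0,0.036,1],[0,0,0,0,0,0.0105,1],[0,0,0,0,0,0,0],[0,0,0,0,0,0,0],[0,0,0,0,0,0,0],[0,0,0,0,0,0,0],[0,0,0,0,0,0,0]]';python3 -m inch '[[0,0,0,0,0,0,0],[0,0,0,0,0,0,0]]'
```

```text
clock: 24.05
tcp_pos: [0.5384, 0.0274, 0.0127]
orientation: [-180.0, -0.1, -13.8]
wrist_force: [-0.5, 3.7, 19.9]
gripper_width: 0.0151
clock: 24.25
tcp_pos: [0.5384, 0.0274, 0.0128]
orientation: [-180.0, -0.1, -13.8]
wrist_force: [-3.5, 1.4, 14.3]
gripper_width: 0.0152
```

```bash
python3 -m inch '[[0,0,0,0,0,-0.02,0],[0,0,0,0,0,-0.045,0],[0,0,0,0,0,-0.045,0],[0,0,0,0,0,-0.04,0],[0,0,0,-0.0096,-0.0475,0,0],[0,0,0,-0.0096,-0.0475,0,0],[0,0,0,-0.0096,-0.0475,0,0],[0,0,0,-0.0096,-0.0475,0,0]]'
python3 -m inch '[[0,0,0,-0.0096,-0.0475,0,0],[0,0,0,0,0,0,0],[0,0,-0.073,0,0,0,0],[0,0,-0.074,0,0,0,0],[0,0.1045,0,0,0,0,0],[0,0.1045,0,0,0,0,0],[0,0,0,0,0,0,0],[0,0,0,0,0,0,0]]'
python3 -m inch '[[0,0,0,0,0,0,0],[0,0,0,0,0,0,0]]'; python3 look.py tp1
```

```text
clock: 25.05
tcp_pos: [0.5456, 0.223, 0.1622]
orientation: [-180.0, -0.0, -13.8]
wrist_force: [1.1, -0.0, -2.4]
gripper_width: 0.0153
clock: 25.85
tcp_pos: [0.5475, 0.2698, 0.162]
orientation: [-180.0, -11.9, -5.3]
wrist_force: [0.7, -0.0, -2.2]
gripper_width: 0.0157
clock: 26.05
tcp_pos: [0.5487, 0.2689, 0.1619]
orientation: [-180.0, -11.9, -5.5]
wrist_force: [-0.2, 1.2, -2.8]
gripper_width: 0.0153
26.05 [0.5487 0.2689 0.1619] [-180.    -11.95   -5.46]
```

View pics/tp1_v.png

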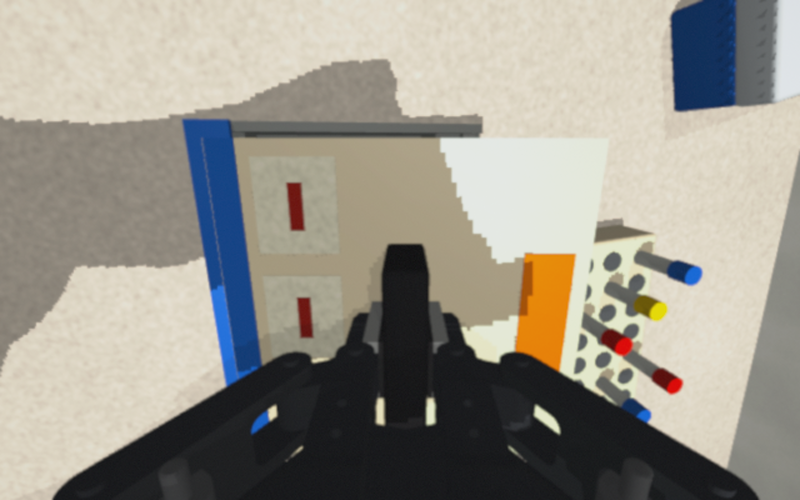

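```bash
python3 -m inch '[[0,0,0,-0.0075,0,0.0352,0],[0,0,0,-0.0046,0,0.0215,0],[0,0,0,0,0,0,0],[0,0,0,0,0,0,0],[0,0,0,0,0,0,0]]'; python3 - <<'E'
from h import *
im=snap('scene','s1.png');cv2.imwrite('pics/s1v.png',cv2.resize(im[150:310,370:540,::-1],None,fx=4.4,fy=3.7,interpolation=cv2.INTER_CUBIC))
E
```

```text
clock: 26.6
tcp_pos: [0.5488, 0.2693, 0.1051]
orientation: [-179.9, -12.0, -5.4]
wrist_force: [0.3, -0.4, -2.7]
gripper_width: 0.0148
```

View pics/s1v.png

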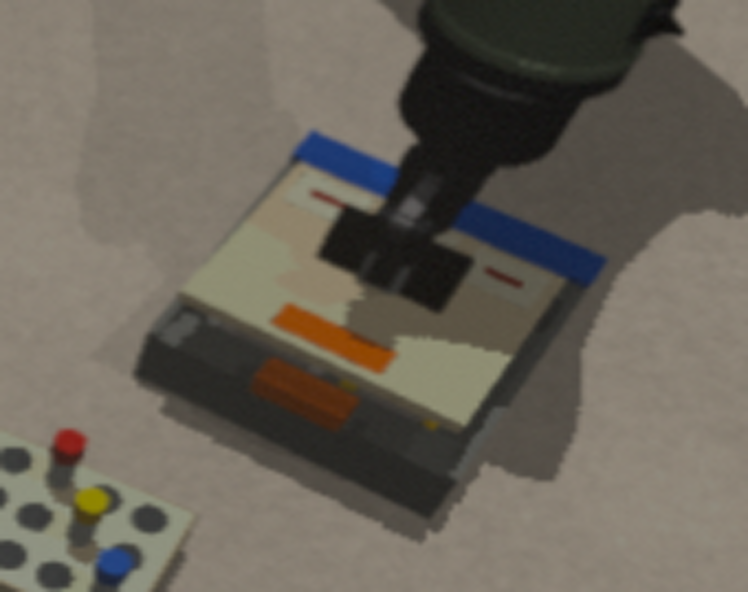

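```bash
python3 look.py tp2
```

```text
26.65 [0.5487 0.2695 0.1051] [-179.93  -12.05   -5.44]
```

View pics/tp2_v.png

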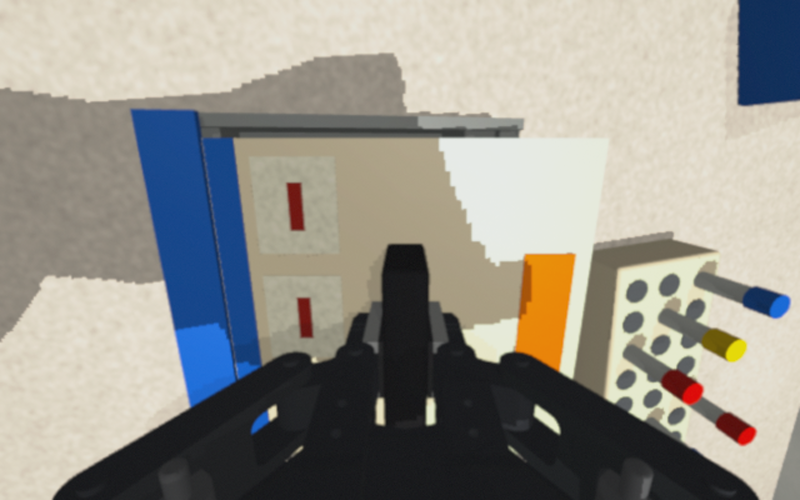

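```bash
python3 - <<'E'
from h import *
z=np.load('pics/tp2.npz');c=(z['K'],z['d'],z['T'])
S=lambda l:[((u+.5)*.8-.5,(v+.5)*.8-.5) for u,v in l]
r=R.from_euler('z',-5.4,degrees=True).as_matrix()
cf=lambda p:((p-[.533,.2711,0])@r*1e3).round(1)
print('lip in',cf(ray('w',S([(199,112),(237,378)]),[.067]*2,c)))
print('lip out',cf(ray('w',S([(132,110)]),[.067],c)))
print('wall out',cf(ray('w',S([(523,120)]),[.056],c)))
# nose top corner in tool coords: x=-80,y=-77, z(down)=12.8-8
t=np.array(ctrl.camera_params('wrist')['tool_from_camera'])
print(proj('t',[(-.08,-.077,.0048),(.08,-.077,.0048),(-.08,.0,.0048)],(c[0],c[1],t))*1.25)
Wt=c[2]@np.linalg.inv(t)
print('nose und',cf((Wt@np.array([-.08,0,.0128,1]))[None,:3]),cf((Wt@np.array([-.08,0,.0048,1]))[None,:3]))
E
```

```text
lip in [[-66.1  88.1  67. ]
 [-67.  -43.5  67. ]]
lip out [[-91.7  88.5  67. ]]
wall out [[92.1 88.1 56. ]]
[[201.67212682 137.64805484]
 [606.28304734 137.54278084]
 [228.31490489 315.52007323]]
nose und [[-60.   -0.   75.8]] [[-61.6  -0.   83.6]]
```

```bash
python3 -m inch '[[0,0,0,-0.0037,0,0.0176,0],[0,0,0,-0.0020,0,0.0093,0],[0,0,0,0,0,0,0],[0,0,0,0,0,0,0],[0,0,0,0,0,0,0]]'
```

```text
clock: 27.2
tcp_pos: [0.5483, 0.2694, 0.077]
orientation: [-180.0, -12.0, -5.4]
wrist_force: [0.3, -0.2, -2.7]
gripper_width: 0.0155
```

```bash
python3 -m inch '[[0,0,0,-0.0069,0,-0.0014,0],[0,0,0,-0.0069,0,-0.0014,0],[0,0,0,0,0,0,0],[0,0,0,0,0,0,0]]';python3 -m inch '[[0,0,0,-0.0040,0,-0.0008,0],[0,0,0,0,0,0,0],[0,0,0,0,0,0,0]]'
```

```text
clock: 27.6
tcp_pos: [0.5338, 0.2709, 0.0764]
orientation: [-180.0, -12.0, -5.4]
wrist_force: [0.5, -0.6, -3.0]
gripper_width: 0.0154
clock: 27.9
tcp_pos: [0.5299, 0.271, 0.0761]
orientation: [180.0, -12.0, -5.4]
wrist_force: [-0.0, 0.0, -1.9]
gripper_width: 0.0152
```

```bash
python3 -m inch '[[0,-0.0437,0,0.0003,0,0.0035,0],[0,-0.0436,0,0.0003,0,0.0035,0],[0,0,0,0,0,0,0],[0,0,0,0,0,0,0]]'; python3 look.py tp3
```

```text
clock: 28.3
tcp_pos: [0.5311, 0.271, 0.069]
orientation: [180.0, -6.9, -5.4]
wrist_force: [-6.0, 1.7, -0.8]
gripper_width: 0.0153
28.3 [0.5311 0.271  0.069 ] [180.    -6.91  -5.4 ]
```

View pics/tp3_v.png

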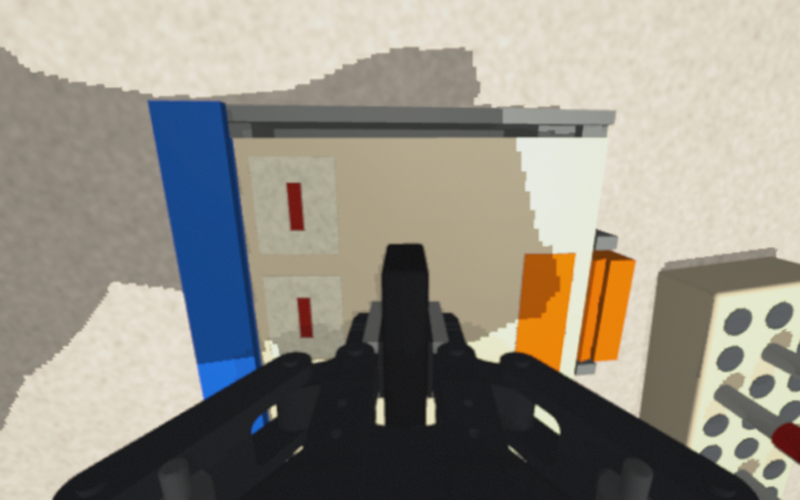

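```bash
python3 -m inch '[[0,-0.034,0,0.0003,0,0.0029,0],[0,-0.034,0,0.0003,0,0.0029,0],[0,0,0,0,0,0,0],[0,0,0,0,0,0,0]]'
```

```text
clock: 28.75
tcp_pos: [0.5311, 0.2709, 0.0627]
orientation: [179.9, -2.9, -5.4]
wrist_force: [-7.6, 3.5, -7.4]
gripper_width: 0.0156
```

```bash
python3 look.py tp4; python3 - <<'E'
from h import *
s=ctrl.sense();print(s['wrist_force'].round(1),s['wrist_torque'].round(2))
im=snap('scene','s2.png');cv2.imwrite('pics/s2v.png',cv2.resize(im[150:310,370:540,::-1],None,fx=4.4,fy=3.7,interpolation=cv2.INTER_CUBIC))
E
```

```text
28.75 [0.5311 0.2709 0.0627] [179.95  -2.9   -5.37]
[-6.9  2.5 -7.4] [0.73 2.06 0.17]
```

View pics/tp4_v.png

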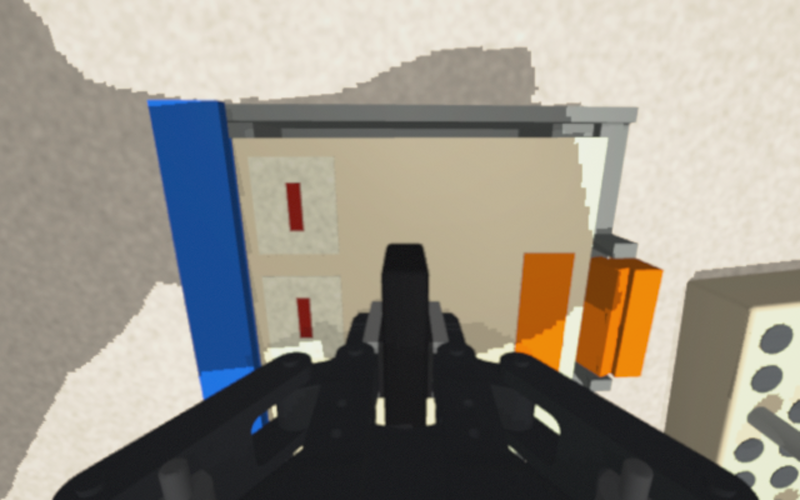

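View pics/s2v.png

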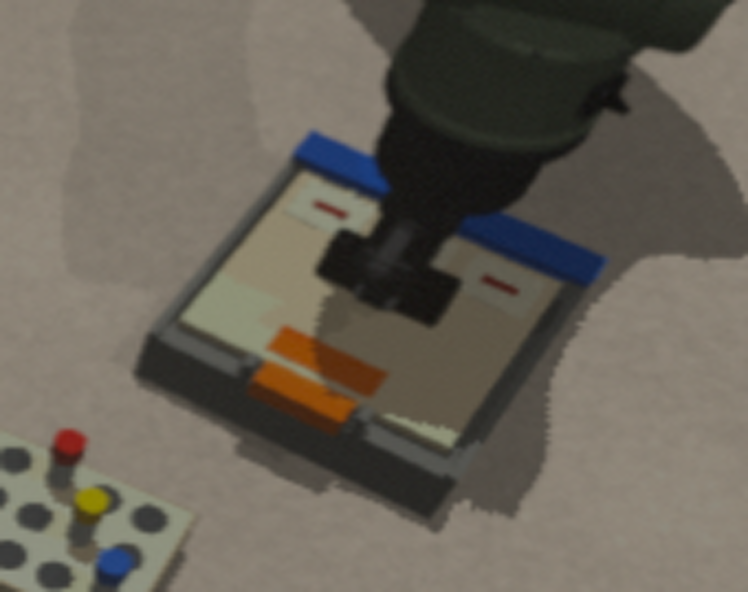

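```bash
python3 -m inch '[[0,-0.026,0,0.0002,0,0.0020,0],[0,-0.025,0,0.0001,0,0.0018,0],[0,0,0,0,0,0,0],[0,0,0,0,0,0,0]]'; python3 -c "
from h import *
s=ctrl.sense();print(s['wrist_force'].round(1),s['wrist_torque'].round(2))"; python3 look.py tp5
```

```text
clock: 29.25
tcp_pos: [0.5332, 0.2705, 0.0596]
orientation: [180.0, -0.2, -5.4]
wrist_force: [-2.3, 0.0, -2.8]
gripper_width: 0.0157
[-2.3  0.  -2.8] [0.04 0.61 0.09]
29.25 [0.5332 0.2705 0.0596] [179.98  -0.18  -5.41]
```

View pics/tp5_v.png

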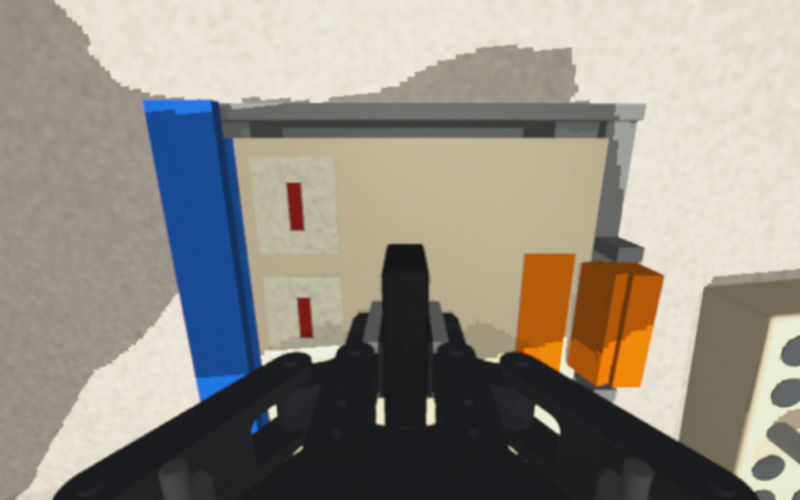

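```bash
python3 -m inch '[[0,0,0,0,0,0.0008,0],[0,0,0,0,0,0,0.6],[0,0,0,0,0,0,0.6],[0,0,0,0,0,0,0.6],[0,0,0,0,0,-0.03,0.6],[0,0,0,0,0,-0.04,0.6],[0,0,0,0,0,-0.04,0.6],[0,0,0,0,0,-0.03,0.6]]';python3 -m inch '[[0,0,0,0,0,0,0],[0,0,0,0,0,0,0],[0,0,0,0,0,0,0]]'; python3 look.py fin1
```

```text
clock: 30.1
tcp_pos: [0.5337, 0.2706, 0.2017]
orientation: [-179.9, -0.3, -5.4]
wrist_force: [0.6, 0.3, 0.7]
gripper_width: 0.0511
clock: 30.4
tcp_pos: [0.5327, 0.2706, 0.1982]
orientation: [180.0, -0.1, -5.4]
wrist_force: [0.3, -0.4, -0.7]
gripper_width: 0.0077
30.4 [0.5327 0.2706 0.1982] [ 1.7996e+02 -1.0000e-01 -5.4100e+00]
```

View pics/fin1_v.png

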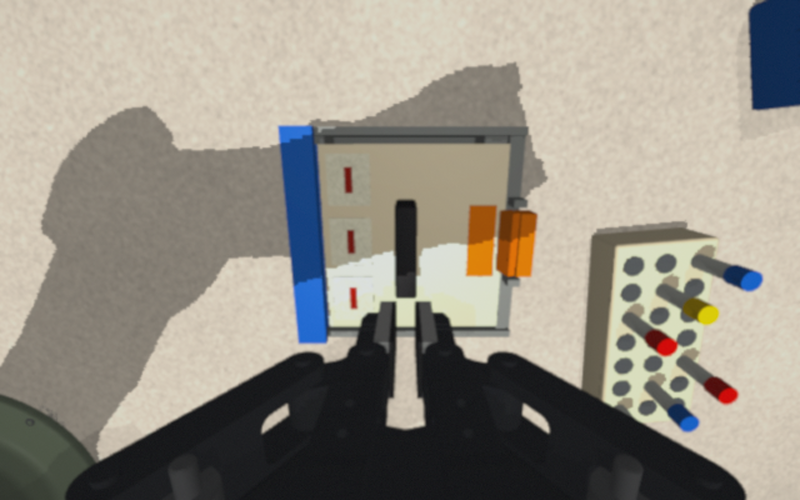

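```bash
python3 -m inch '[[0,0,0,0.05,0,0,0],[0,0,0,0.002,0,0.04,0],[0,0,0,0,0,0.045,0],[0,0,0,0,0,0.035,0],[0,0,0,0,0,0.013,0],[0,0,0,0,0,0,0],[0,0,0,0,0,0,0],[0,0,0,0,0,0,0]]'
```

```text
clock: 31.25
tcp_pos: [0.5861, 0.2661, 0.068]
orientation: [-179.9, -0.3, -5.4]
wrist_force: [0.1, 0.1, 0.6]
gripper_width: -0.0
```

```bash
python3 -m inch '[[0,0,0,0,0,0.008,0],[0,0,0,0,0,0.003,0],[0,0,0,0,0,0,0],[0,0,0,0,0,0,0]]'; python3 -m inch '[[0,0,0,0,0,0.003,0],[0,0,0,0,0,0,0],[0,0,0,0,0,0,0]]'
```

```text
clock: 31.65
tcp_pos: [0.5853, 0.2657, 0.0553]
orientation: [180.0, -0.2, -5.4]
wrist_force: [0.1, -0.2, 0.1]
gripper_width: 0.0
clock: 31.95
tcp_pos: [0.5857, 0.2658, 0.054]
orientation: [-179.9, -0.2, -5.4]
wrist_force: [-9.0, -3.3, 29.6]
gripper_width: 0.0001
```

```bash
python3 -m inch '[[0,0,0,0,0,-0.02,0],[0,0,0,0,0,-0.05,0],[0,0,0,0,0,-0.05,0],[0,0,0,-0.04,0,-0.04,0],[0,0,0,-0.04,0,0,0],[0,0,0,0,0,0,0],[0,0,0,0,0,0,0],[0,0,0,0,0,0,0]]'; python3 look.py fin2; python3 - <<'E'
from h import *
snap('top','top1.png')
im=snap('scene','s3.png');cv2.imwrite('pics/s3v.png',cv2.resize(im[150:310,300:540,::-1],None,fx=3.3,fy=3.3,interpolation=cv2.INTER_CUBIC))
w=cv2.imread('pics/fin2.png');cv2.imwrite('pics/g.png',cv2.resize(w[80:300,200:460],None,fx=3,fy=2.7,interpolation=cv2.INTER_CUBIC))
a=cv2.imread('pics/top0.png')[60:300,130:480];b=cv2.imread('pics/top1.png')[60:300,130:480]
cv2.imwrite('pics/t.png',cv2.resize(b,None,fx=2.2,fy=2.2))
E
```

```text
clock: 32.75
tcp_pos: [0.5105, 0.2728, 0.2073]
orientation: [180.0, -0.2, -5.4]
wrist_force: [0.8, 0.0, -0.5]
gripper_width: 0.0001
32.75 [0.5105 0.2728 0.2073] [179.99  -0.18  -5.43]
```

View pics/g.png

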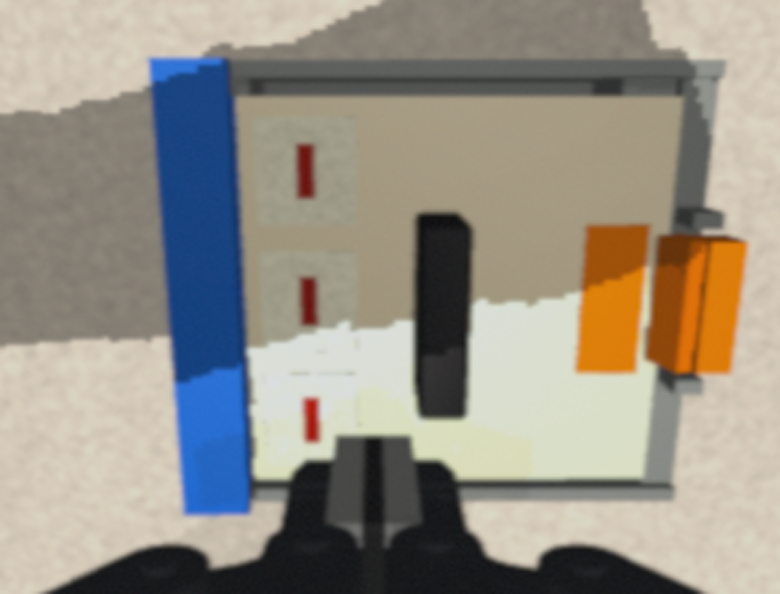

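View pics/s3v.png

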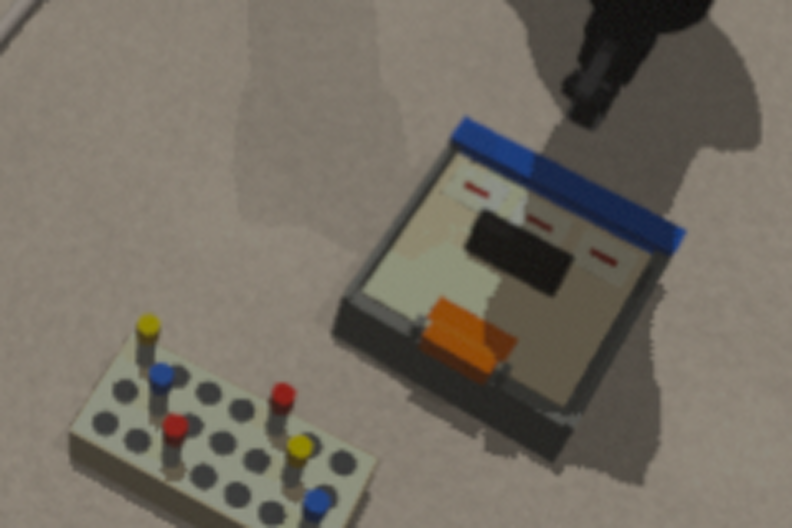

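View pics/t.png

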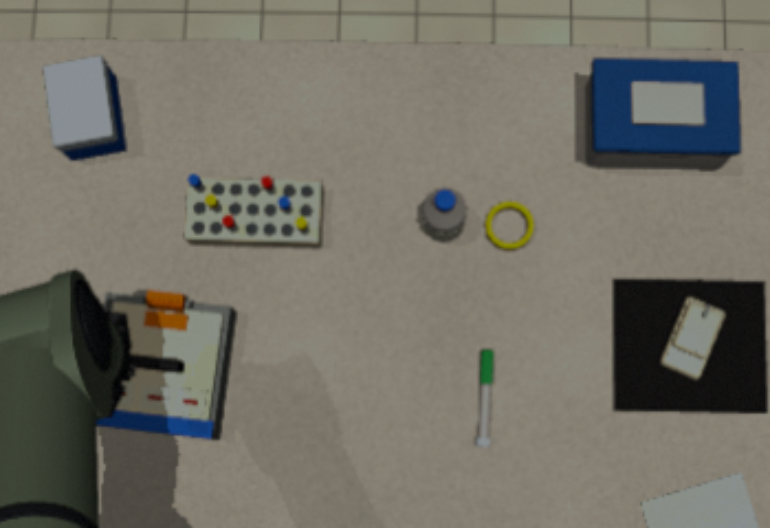

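The tray is flat, with its blue edge under the lip and the catch covering its orange edge. The bystanders look unmoved and the arm is clear of the case, so I'm handing in.

```bash
python3 -c "
from workcell import ctrl
print(ctrl.close_job())"
```

```text
the job is handed in; nothing more can be done
None
```

The kit case is packed, and I handed the job in at about 33 s of the 72 s allowed. No verdict was reported.

**What I did:** I placed the cassette in the white pocket, then the tube in the yellow pocket. I slid the tray's blue edge under the lip at a 12° tilt, rotated it down past the catch and let go. A test push on the tray near its orange patch with closed fingers followed, and then I moved clear.

**What the last checks showed:**
- **Tray:** The test push met firm resistance (about 30 N) at 54 mm. That is where the plate's top should be when it lies flat on the ledges. The wrist picture shows the blue edge under the lip and the catch over the orange edge.
- **Pockets:** The pictures taken before the tray went in showed both parts inside their pocket ribs.
- **Bystanders:** The final top view showed the rack, bottle, tape, marker and mouse where they were. I compared this by eye only.

**What disagreed or was less certain:**
- **Camera calibration:** The top and wrist cameras disagreed by up to 6 mm, so I used close-range wrist views corrected by the grasp positions.
- **Tube grip:** My first grip was too high on the round body, so I regripped 7 mm lower.
- **Tube seating:** When lowering it, the gripper met resistance about 5 mm above full depth, probably the fingers on the ribs, and I released it there. A check on the next picture was consistent with it lying flat and seated.
- **Tray force reading:** The force briefly read downward while the tray passed the catch, and it had cleared by the next step.

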